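Chock the tube on the loading table before dropping its stop

ROBOT

A 6-joint arm with a two-finger parallel gripper is mounted at the origin on the work surface. World frame = base frame: x ahead of the robot, y to its left, z up, the work surface at z = 0. Lengths are in m, angles in rad, forces in N, time in s.
With the tool pointing down it reaches from about 0.375 to 0.9 m from the base axis. Payload 3.1 kg.
Tool frame: the origin (TCP) lies at the very end of the fingers, on their centre line; the grasp point (between the pads) lies 19 mm behind it; z points along the fingers, y is the direction in which the jaws open and shut (so a half turn about z gives the same grasp; the last joint's range is limited). The gripper opens to 87 mm and grips with 3 to 60 N. Pads are 19 mm wide; open, the fingers measure 117 mm over their backs; the gripper's body (75 mm by 190 mm) begins 51 mm behind the grasp point.
Start: joints at [1.125, 0.527, 1.433, -0, 1.181, -0.178], TCP at [0.165, 0.603, 0.223] pointing down, gripper open.
Joint ranges: [-3.08, 3.08], [-0.75, 2.2], [0.22, 2.44], [-1.43, 4.57], [0, 2.65], [-2.85, 2.85]. Speed limits (rad/s): [2.79, 2.79, 3.14, 3.14, 3.14, 3.14].

INTERFACE

Orientations are given as a unit quaternion [x, y, z, w].
In Python, from rig import robot, optics gives the robot as it stands.
- The arm moves only by the shell command python3 -m inch 'ROWS' [FORCE]. ROWS is JSON, a list of rows, each an object of numbers: "ax", "ay", "az": the turn, a rotation vector about the tool's x, y, z in rad; "dx", "dy", "dz": the shift along the tool's x, y, z in mm; "gripper": the opening in per cent of the stroke, from 0 (shut) to 100 (fully open). In form: [{"ax": .., "ay": .., "az": .., "dx": .., "dy": .., "dz": .., "gripper": ..}, ...]. A call has 1 to 8 rows; each row shifts and turns the commanded pose from where the row before left it, along the tool's axes as they then stand; what a row does not reach is not made up. A row lasts 1/10 s, in which the tool goes at most 50 mm and 8.59 degrees, less where a joint would pass 70% of its speed; a pose out of reach is approached as far as the arm can. A call with a gripper value outside its range is refused whole. The fingers move at their own pace and stop on an object; FORCE is the grip in N (left out, the last holds). Time passes only in rows, so rows that do not move let the fingers close. It gives the time, the measured TCP pose, the force and the opening at its end, in the units of the state.
- robot.get_obs(): the state, without advancing time (a new reading comes with each control period).
- optics.camera(name): name is "side" or "top"; returns a dict with "img" (400x640x3 uint8, red, green, blue), "depth" (400x640 float32, m along the optical axis (not along the pixel's ray), 0 where there is no reading), "camera_matrix" (3x3 intrinsics, pixels), "k1" (the pictures are not rectified: a ray, as slopes to the right and down, at radius r is drawn at 1 + k1 r^2 times it, then the intrinsics apply), "position" and "attitude" of the camera in the world. Camera axes: x right, y up, looking along -z (the intrinsics and any distortion apply to the point x, -y, -z); pixel columns grow to the right and rows downward; lengths in m; the calibration is good to about 2 mm. A picture is of the moment at which its call begins.
- robot.hand_in(): hands the job in, once; it reports no verdict.
The state is a dict: "time": time; "q": joint angles; "joint_velocities": joint speeds; "joint_torque": joint torques, N m; "position": TCP position; "tool_rot": TCP orientation; "ft_force": force on the tool from outside, world axes, zero at the start; "moment": the same for the moment, N m; "grip_width": finger opening in m.
Only numpy, scipy, OpenCV 4.12 (cv2) and the standard library are available. Lean on these libraries where they do the work, as an engineer would, in place of code of your own. Each camera call takes 0.05 s, during which the arm holds its last target.

TASK

The stop on the sloping loading table has to come down for servicing, so first make the steel tube safe: set the yellow wedge chock on the deck below the tube, about midway between the two stop fingers, and slide it nose first up against the tube's low side until the tube is firmly nipped between the chock and the rest bar above it. Slide it lightly, without bearing down on the deck, and when the tube is home push with about 10 N, 15 N at most since the thin tube dents, and let go. Then swing the red-knobbed stop lever all the way down the slope, so that the chock alone keeps the tube from rolling down, and leave everything else on the bench where it is.

Things in the scene. Friction and masses are not known exactly. Their poses are not given: they have to be found in the camera images.
- ramp: sloping loading table, fixed, blue frame. Origin on the bench under its middle; z up, x level and pointing up the slope, y across (no tilt in this frame). The aluminium deck, 230 mm wide between side rails 12 mm high, rises at 6 degrees towards +x, from x = -148 mm (low end, rubber lip 10 mm high) to +135 mm.
- deck_mid (a point): point on the deck's surface straight above the table's origin, 58 mm over the bench; axes as the table's (level, not tilted).
- tube_center (a point): centre of the steel tube (50 mm diameter, 170 mm long, about 0.8 kg, red stripe), y along its length. It touches the deck 45 mm up the slope from deck_mid, leans on the two stop fingers and rolls freely. Uphill a steel rest bar is clamped across the deck by hand, with 2 to 24 mm of play (not measured); the chock rolls the tube up (5 to 7 N of push) until it meets this rest.
- chock_grip (a point): yellow cast wedge chock, black sole, 85 x 40 x 40 mm, 0.4 kg, sole down on the bench. Point: middle of its rear block (31 mm long, to grip across the 40 mm width), 24 mm above the sole, 69.5 mm behind the nose edge, 15.5 mm ahead of the flat rear face. x towards the nose, y across, z up.
- chock_nose (a point): middle of the chock's thin front edge, at sole level (edge 2.5 mm high). The front face rises from it at 35 degrees to the rear block's top. When it is against the tube, this point is 11.5 mm down the slope from the line where the tube touches the deck.
- stop (a joint): angle of the flip stop: cross shaft under the deck, two steel fingers (14 mm wide, 31 mm above the deck, centred 65 mm either side of the centre line, on the tube's low side) and a hand lever. 0 = fingers up. Grows as the lever swings down the slope (to -x) to its end at 1.45 rad, fingers folded below the deck. Stays where left by friction, about 3 N at the ball.
- stop_knob (a point): centre of the red ball, 28 mm diameter, on the end of the stop lever (10 mm round bar), beside the table on its -y side, 156 mm from the centre line, 105 mm from the shaft's axis. At 0 the lever leans 0.44 rad from upright up the slope; fully down it leans 1.01 rad down the slope.
- stop_hinge (a point): point on the stop shaft's axis (along the table's y) at the foot of the lever.
- beaker: clear glass laboratory beaker, 64 mm across (70 mm at the rim), 90 mm tall; origin at the centre of its underside. Bystander.
- jaw_a: small dark forged clevis jaw, 45 x 36 x 36 mm; origin at the centre of its underside. Bystander.
- jaw_b: second clevis jaw, same as jaw_a. Bystander.
- tweezers: steel tweezers lying flat, 160 mm long, 6 mm thick; origin at mid-length on the underside. Bystander.
- caliper: digital caliper lying flat, 210 mm long, 12 mm thick; origin at mid-length on the underside. Bystander.
- vee_block: steel vee block, 50 x 50 x 42 mm; origin at the centre of its underside. Bystander.

How it is judged:
By the outcome, as a careful person would: the job done as asked, in the order asked, and still so for the second after the job is handed in, with the robot touching nothing.
It also fails if it takes over 72 s, if anything falls off the work surface, if the arm or the gripper's body presses on something with over 40 N, if the wrist force passes 120 N, or if a joint passes its speed limit or range.

## Working session

There is one attempt and no reset: what is moved stays moved. The work goes in short steps, Python scripts to look and compute and a shell command to move; the robot and the scene stay as the last step left them, time stands still between calls to the robot, and variables do not carry over. Pictures are saved under pics/ and viewed, and the job is handed in when it is done.

```bash
ls; mkdir -p pics
python3 - <<'E'
from rig import robot, optics
import cv2,numpy as np
print(robot.get_obs())
for n in ["side","top"]:
    c=optics.camera(n); cv2.imwrite(f"pics/{n}0.png",c["img"][:,:,::-1]); np.savez(f"{n}0.npz",**c)
    print({k:v for k,v in c.items() if k not in("img","depth")})
E
```

```text
pics
{'time': 0.0, 'q': array([ 1.12548533e+00,  5.28466959e-01,  1.43389856e+00, -2.24214536e-05,
        1.18136875e+00, -1.78497212e-01]), 'joint_velocities': array([-7.58478890e-04,  5.87302905e-05,  1.03952786e-03, -1.22178568e-03,
        2.08284913e-03,  1.01504856e-03]), 'joint_torque': array([ 8.24561648e-04, -4.40031159e+01, -1.76597840e+01,  6.32902980e-02,
        5.83419576e-02, -1.49082571e-04]), 'position': array([0.164446  , 0.60222691, 0.22157232]), 'tool_rot': array([ 1.33007223e-01,  9.91114490e-01, -1.02232777e-03, -3.18735055e-04]), 'ft_force': array([-0.59785232,  0.13698326, -0.29374832]), 'moment': array([ 0.01748301, -0.00312569, -0.01017841]), 'grip_width': 0.08692906694496676}
{'camera_matrix': array([[417.30071016,   0.        , 315.92369609],
       [  0.        , 417.30071016, 196.1435795 ],
       [  0.        ,   0.        ,   1.        ]]), 'k1': -0.04610116014650875, 'position': array([0.60180324, 1.1286435 , 0.88684277]), 'attitude': array([0.03479361, 0.4512233 , 0.89069669, 0.04296916])}
{'camera_matrix': array([[442.83248455,   0.        , 318.71804405],
       [  0.        , 442.83248455, 192.00609453],
       [  0.        ,   0.        ,   1.        ]]), 'k1': -0.008132693035146625, 'position': array([0.21319955, 0.09315666, 1.47439033]), 'attitude': array([ 0.06741169, -0.06447967, -0.69377352,  0.71412627])}
```

View pics/side0.png

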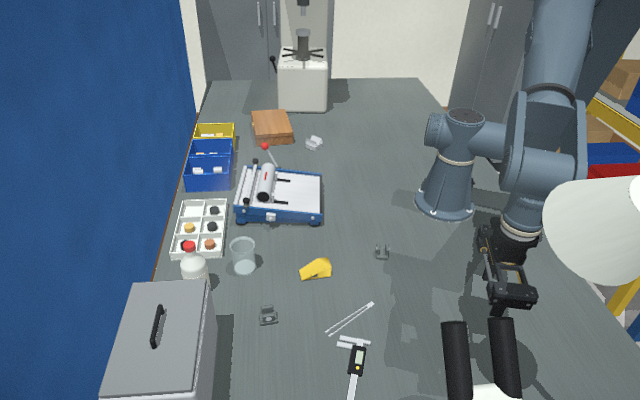

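View pics/top0.png

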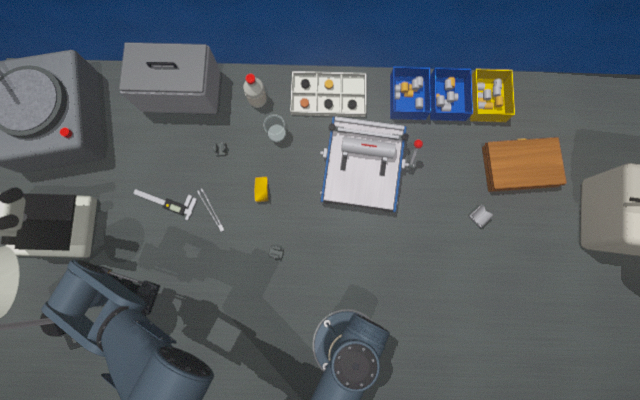

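The side view shows the ramp at about (280,195), the chock at (316,268), and the knob at (265,146). In the top view the ramp is at (365,165), the chock at (261,190) and the knob at (418,144). I'll make enlarged crops and projection helpers next.

```bash
cat > h.py <<'E'
import numpy as np, cv2
from scipy.spatial.transform import Rotation as R
def load(n): return dict(np.load(n+".npz"))
def snap(n,tag):
    from rig import optics
    c=optics.camera(n); np.savez(f"{n}{tag}.npz",**c); cv2.imwrite(f"pics/{n}{tag}.png",c["img"][:,:,::-1]); return c
def dist(c): return np.array([float(c["k1"]),0,0,0,0])
def proj(c,P):
    P=np.atleast_2d(P).astype(float); p=R.from_quat(c["attitude"]).inv().apply(P-c["position"]); p=p*[1,-1,-1]
    return cv2.projectPoints(p,np.zeros(3),np.zeros(3),c["camera_matrix"],dist(c))[0][:,0]
def ray(c,uv):
    uv=np.atleast_2d(uv).astype(float)
    s=cv2.undistortPoints(uv[:,None],c["camera_matrix"],dist(c))[:,0]
    return R.from_quat(c["attitude"]).apply(np.c_[s[:,0],-s[:,1],-np.ones(len(s))])
def onz(c,uv,z):
    d=ray(c,uv); return c["position"]+d*((z-c["position"][2])/d[:,2])[:,None]
def dep(c,uv):
    uv=np.atleast_2d(uv); d=ray(c,uv); D=np.array([c["depth"][int(round(v)),int(round(u))] for u,v in uv]); return c["position"]+d*D[:,None]
def cloud(c,u0,v0,u1,v1):
    g=np.stack(np.meshgrid(np.arange(u0,u1),np.arange(v0,v1)),-1).reshape(-1,2)
    p=dep(c,g); ok=c["depth"][g[:,1],g[:,0]]>0
    return g[ok],p[ok],c["img"][g[ok][:,1],g[ok][:,0]]
def crop(n,tag,u0,v0,u1,v1,k,name):
    im=cv2.imread(f"pics/{n}{tag}.png")[v0:v1,u0:u1]; cv2.imwrite(f"pics/{name}.png",cv2.resize(im,None,fx=k,fy=k,interpolation=cv2.INTER_CUBIC))
E
python3 - <<'E'
from h import *
crop("side","0",220,130,340,290,3.7,"s0a") if 0 else crop("side","0",220,130,350,290,3.7,"s0a")
crop("top","0",240,110,430,220,4.2,"t0a")
c=load("top0")
for n,uv in dict(chock=(261,190),knob=(418,144),vee=(481,216),deck=(360,190),tube=(370,147),knobst=(410,165)).items(): print(n,dep(c,uv))
c=load("side0")
for n,uv in dict(chock=(318,266),knob=(265,146),deck=(300,195),bench=(380,200)).items(): print(n,dep(c,uv))
E
```

```text
chock [[0.48490837 0.29332235 0.04278499]]
knob [[ 0.62227152 -0.2004055   0.15575211]]
vee [[ 0.42186445 -0.4342278   0.02518908]]
deck [[ 0.49311898 -0.03207376  0.04872767]]
tube [[ 0.62118676 -0.05670085  0.11288416]]
knobst [[ 0.57971824 -0.19474486  0.0587293 ]]
chock [[0.4870642  0.30847796 0.03866824]]
knob [[ 0.62450189 -0.18767012  0.14882487]]
deck [[ 0.51208588 -0.02078899  0.04737678]]
bench [[ 0.22448355 -0.03226093  0.00097247]]
```

View pics/s0a.png

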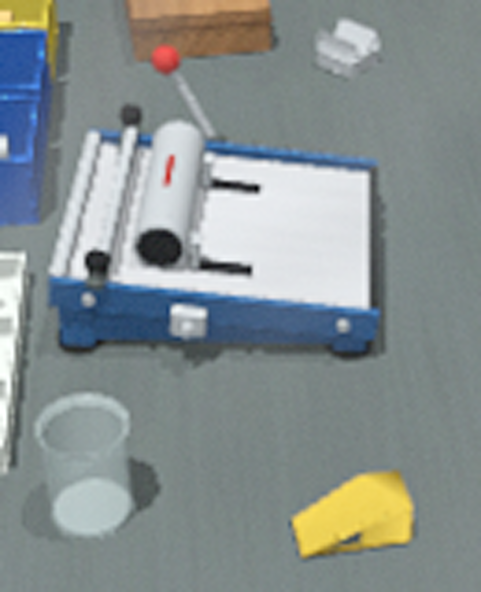

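View pics/t0a.png

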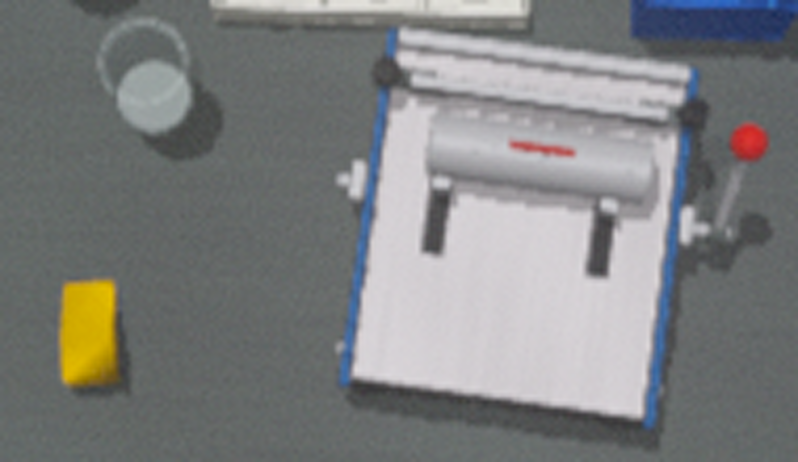

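Run:
```python
from h import *
crop("top","0",318,110,428,215,7,"t0b")
crop("side","0",228,135,330,228,7.5,"s0b")
crop("side","0",290,250,340,285,14,"s0c")
crop("top","0",245,170,280,210,14,"t0c")
```

```text
(no output)
```

View pics/t0b.png

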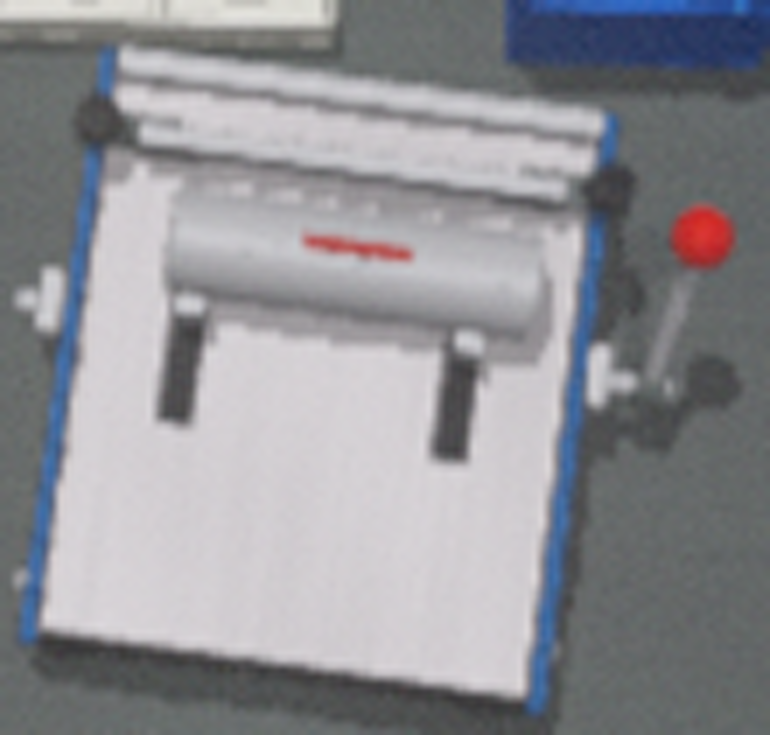

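View pics/s0b.png

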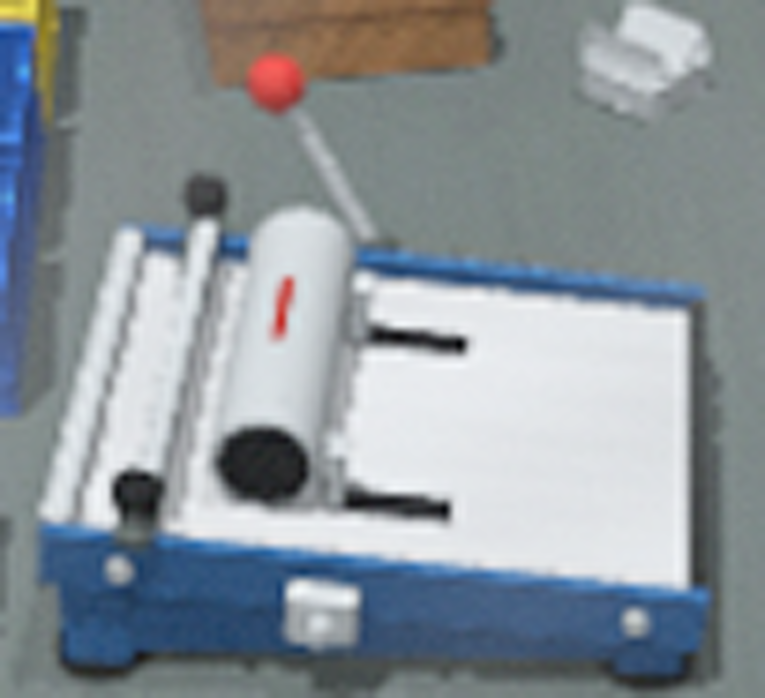

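View pics/s0c.png

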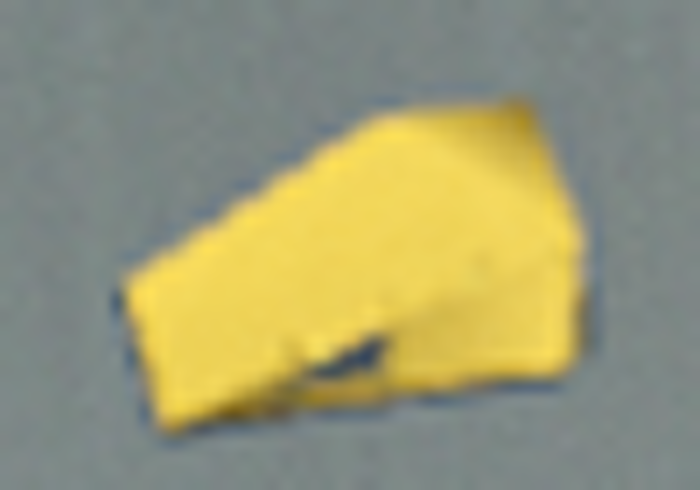

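View pics/t0c.png

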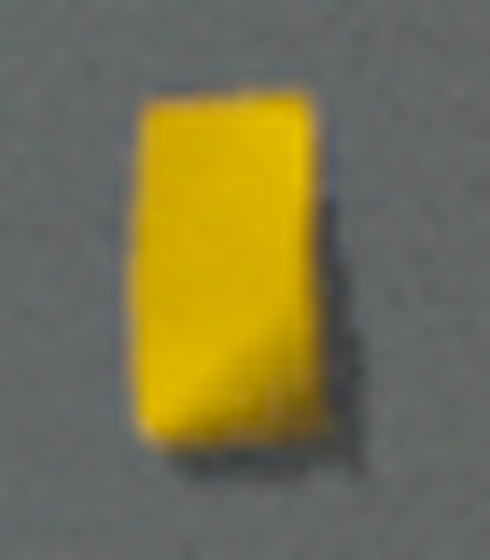

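```bash
cat > fit0.py <<'E'
from h import *
from scipy.optimize import least_squares
T=load("top0");S=load("side0")
f=lambda p,k,o:(np.array(p)+.5)/k-.5+np.array(o)
def pose(v,P): c,s=np.cos(v[2]),np.sin(v[2]); P=np.atleast_2d(P)/1000.; return np.c_[v[0]+c*P[:,0]-s*P[:,1],v[1]+s*P[:,0]+c*P[:,1],P[:,2]]
def fit(obs,v0,cb=False):
    def r(v):
        out=[]
        for cam,P,uv in obs:
            q=proj(cam,pose(v,P))[0]-uv
            out+=list(q)
        return np.array(out)
    s=least_squares(r,v0,loss="soft_l1"); return s.x,r(s.x).reshape(-1,2)
sc=lambda p:f(p,14,(290,250)); tc=lambda p:f(p,14,(245,170))
ch=[(S,(69.5,-20,2.5),sc((125,285))),(S,(69.5,20,1),sc((165,432))),(S,(-15.5,-20,40),sc((525,98))),(S,(-15.5,20,40),sc((583,235))),(S,(-15.5,20,0),sc((575,372))),(S,(15.9,-20,40),sc((385,112))),
 (T,(69.5,20,2.5),tc((140,100))),(T,(69.5,-20,2.5),tc((312,92))),(T,(-15.5,20,0),tc((140,443))),(T,(-15.5,-20,0),tc((325,438)))]
print("grip");
for o in (ch,ch[:6],ch[6:]):
    v,r=fit(o,[.48,.3,0]); print(v.round(4),np.abs(r).max().round(2)); 
ss=lambda p:f(p,7.5,(228,135)); ts=lambda p:f(p,7,(318,110)); t6=np.tan(np.radians(6)); dz=lambda x,h=0:58+x*t6+h
ra=[(S,(42.1,85,87.6),ss((263,465))),
 (T,(-148,115,dz(-148)),ts((43,632))),(T,(-148,-115,dz(-148)),ts((530,697))),
 (S,(-148,115,dz(-148)),ss((690,583))),(S,(-148,-115,dz(-148)),ss((690,303))),
 (T,(42.1,85,95),ts((167,245))),(T,(42.1,-85,95),ts((548,290)))]
for o in (ra,[a for a in ra if a[0] is S],[a for a in ra if a[0] is T]):
    v,r=fit(o,[.57,-.04,-.1]); print("ramp",v.round(4)); print(r.round(1).tolist())
# tube cloud
for n,c,b in(("T",T,(335,135,400,160)),("S",S,(255,160,280,202))):
    g,p,col=cloud(c,*b); m=(p[:,2]>.092)&(p[:,2]<.125); p=p[m]
    def r(w): 
        d=np.array([np.sin(-w[1]),np.cos(w[1])]); n=np.array([d[1],-d[0]])
        return np.hypot((p[:,:2]-[w[0],-.04])@n,p[:,2]-w[2])-.025
    s=least_squares(r,[.62,-.1,.0876],loss="soft_l1",f_scale=.002); print(n,"tube axis x at y=-.04, yaw, z",s.x.round(4),len(p),np.abs(s.fun).mean())
print("knob top",dep(T,[(418,144)]),dep(S,[(265,146)]))
from scipy.optimize import least_squares
def kr(k): return np.r_[proj(T,k)[0]-ts((703,237)),proj(S,k)[0]-ss((275,82))]
s=least_squares(kr,[.62,-.19,.14]);print("knob",s.x,s.fun)
E
python3 fit0.py
```

```text
grip
[0.4693 0.2963 0.1009] 1.27
[0.4687 0.2956 0.122 ] 0.46
[0.4705 0.2978 0.0681] 0.69
ramp [ 0.5885 -0.0475 -0.1173]
[[-1.0, -0.3], [0.6, 0.9], [0.7, 1.8], [0.6, 2.2], [0.6, 0.4], [0.6, -2.4], [-1.7, -1.5]]
ramp [ 0.5889 -0.0504 -0.0991]
[[-0.6, -0.6], [1.0, 1.1], [-0.2, -0.5]]
ramp [ 0.5873 -0.0476 -0.1304]
[[0.1, 0.7], [0.1, 2.5], [0.9, -2.4], [-1.5, -0.8]]
T tube axis x at y=-.04, yaw, z [ 0.6283 -0.0854  0.0877] 856 0.003509891160704616
S tube axis x at y=-.04, yaw, z [ 0.6302 -0.0975  0.0859] 472 0.002329433692816981
knob top [[ 0.62227152 -0.2004055   0.15575211]] [[ 0.62450189 -0.18767012  0.14882487]]
knob [ 0.62788299 -0.20332171  0.14241345] [-0.02316935  0.11760458 -0.13104854 -0.04471196]
```

```bash
cat > fit1.py <<'E'
exec(open('fit0.py').read().split("for o in (ra")[0])
def R1(v):
    x,y,a,lx,xk,w,xl,xh=v
    o=[(S,(42.1,85,87.6),ss((263,465))),
     (T,(lx,115,dz(lx)),ts((43,632))),(T,(lx,-115,dz(lx)),ts((530,697))),
     (S,(lx,115,dz(lx)),ss((690,583))),(S,(lx,-115,dz(lx)),ss((690,303))),
     (T,(xl,w,dz(xl,12)),ts((28,640))),(T,(xl,-w,dz(xl,12)),ts((537,712))),
     (T,(xh,w,dz(xh,12)),ts((110,46))),(T,(xh,-w,dz(xh,12)),ts((612,115))),
     (T,(xk,-156,142.4),ts((703,237))),(S,(xk,-156,142.4),ss((275,82))),
     (S,(xl,w,dz(xl,12)),ss((710,592))),(S,(xl,-w,dz(xl,12)),ss((703,290)))]
    r=np.concatenate([proj(c,pose(v[:3],P))[0]-q for c,P,q in o])
    # tube axis
    e=pose(v[:3],[(42.1,-85,87.6),(42.1,85,87.6)]); t=(-.04-e[0,1])/(e[1,1]-e[0,1]); xa=e[0,0]+t*(e[1,0]-e[0,0])
    return np.r_[r,(xa-.629)*400]
s=least_squares(R1,[.588,-.048,-.1,-145,45,118,-148,135],loss="soft_l1",x_scale=[.01,.01,.01,5,5,5,5,5]); print(s.x.round(4)); print(R1(s.x).round(1))
v=s.x[:3]; X,Y,Z=pose(v,(42.1,0,87.6))[0]; print(X,Y,Z)
for c,n,(o,sz,k) in ((T,"top",((318,110),(110,105),7)),(S,"side",((228,135),(102,93),7.5))):
    im=cv2.resize(c["img"][o[1]:o[1]+sz[1],o[0]:o[0]+sz[0],::-1],None,fx=k,fy=k,interpolation=cv2.INTER_CUBIC)
    P=[(x,yy,dz(x)) for x in(-148,0,135) for yy in(-115,0,115)]+[(42.1,yy,87.6) for yy in(-85,85)]+[(s.x[4],-156,142.4),(s.x[4]-44.7,-156,47.4)]+[(44.75-x*.9945,yy,dz(44.75-x*.9945)) for x in (10,60) for yy in (-65,65)]
    for q in proj(c,pose(v,P)):
        p=(q-o+.5)*k-.5; cv2.circle(im,(int(p[0]),int(p[1])),4,(0,200,0),-1)
    cv2.imwrite(f"pics/ov_{n}1.png",im)
E
python3 fit1.py
```

```text
grip
[0.4693 0.2963 0.1009] 1.27
[0.4687 0.2956 0.122 ] 0.46
[0.4705 0.2978 0.0681] 0.69
[ 5.862000e-01 -4.240000e-02 -1.085000e-01 -1.418991e+02  5.886010e+01
  1.189558e+02 -1.495694e+02  1.329824e+02]
[-0.   0.7 -0.4  0.1 -0.2  0.3 -0.1  2.7 -0.5  0.7  0.2  0.5  0.3  0.1
  0.2  0.2  0.2 -0.2  0.2  0.1 -0.1 -0.1 -0.3 -0.4 -0.1 -0.6 -0.1]
0.6280917883174353 -0.04696874374806928 0.0876
```

View pics/ov_top1.png

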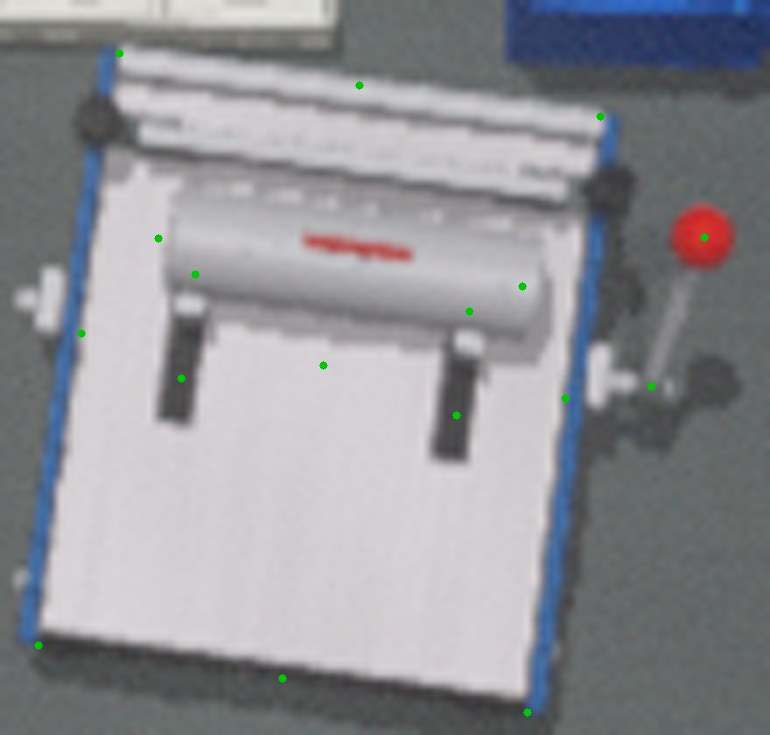

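View pics/ov_side1.png

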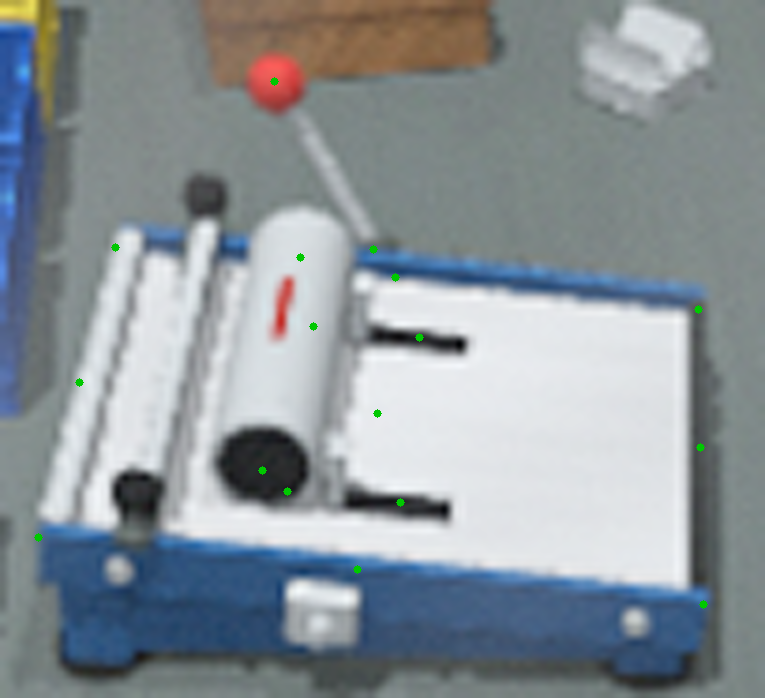

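```bash
cat > go.py <<'E'
# usage: go.py x y z(m, TCP) yaw pitch_deg : target with chock-frame x (nose) direction yaw, nose-up pitch. Prints turn (tool axes) and shift after turn
import sys
from h import *
from rig import robot
def target(yaw,pitch):  # tool x = -nose, y= chock y, z = -chock z
    C=R.from_euler("ZY",[yaw,-pitch]).as_matrix()
    return R.from_matrix(np.c_[-C[:,0],C[:,1],-C[:,2]])
x,y,z,yaw,p=map(float,sys.argv[1:6]); o=robot.get_obs()
R0=R.from_quat(o["tool_rot"]); R1=target(yaw,np.radians(p))
print("t",o["time"],"pos",o["position"].round(4),"F",o["ft_force"].round(2),"w",round(o["grip_width"],4))
print("turn",(R0.inv()*R1).as_rotvec().round(4)," shift-after-turn mm",(R1.inv().apply(np.array([x,y,z])-o["position"])*1000).round(1), " shift-before",(R0.inv().apply(np.array([x,y,z])-o["position"])*1000).round(1))
E
python3 go.py .4693 .2963 .1 .1 0
```

```text
t 0.1 pos [0.1645 0.6023 0.2217] F [-0.32  0.01 -0.31] w 0.0871
turn [-0.0018 -0.0007 -0.3668]  shift-after-turn mm [-272.7 -334.9  121.7]  shift-before [-374.7 -214.6  122. ]
```

```bash
python3 -m inch '[{"az":-0.13},{"az":-0.13},{"az":-0.107},{"dx":-25,"dy":-30},{"dx":-25,"dy":-30},{"dx":-25,"dy":-30},{"dx":-25,"dy":-30},{"dx":-25,"dy":-30}]'; python3 -m inch '[{"dx":-25,"dy":-30},{"dx":-25,"dy":-30},{"dx":-25,"dy":-30},{"dx":-25,"dy":-30},{"dx":-25,"dy":-30},{"dz":40},{"dz":40},{}]' ; python3 go.py .4693 .2963 .1 .1 0
```

```text
t 0.1 pos [0.1645 0.6023 0.2217] F [-0.32  0.01 -0.31] w 0.0871
turn [-0.0018 -0.0007 -0.3668]  shift-after-turn mm [-272.7 -334.9  121.7]  shift-before [-374.7 -214.6  122. ]invalid input
invalid input
```

```bash
python3 -m inch '[{"ax":0,"ay":0,"az":-0.13,"dx":0,"dy":0,"dz":0,"gripper":100}]'; python3 -m inch '[{"ax":0,"ay":0,"az":-0.13,"dx":0,"dy":0,"dz":0,"gripper":100},{"ax":0,"ay":0,"az":-0.107,"dx":0,"dy":0,"dz":0,"gripper":100}]'
```

```text
time: 0.2
position: [0.1645, 0.6025, 0.2219]
tool_rot: [0.067, 0.998, -0.001, -0.0]
ft_force: [-0.7, 0.0, -0.2]
grip_width: 0.0873
time: 0.4
position: [0.1645, 0.6025, 0.2219]
tool_rot: [-0.053, 0.999, -0.001, -0.0]
ft_force: [-0.4, -0.8, -0.4]
grip_width: 0.087
```

```bash
python3 -m inch '[{"ax":0,"ay":0,"az":0,"dx":-27,"dy":-33,"dz":0,"gripper":100},{"ax":0,"ay":0,"az":0,"dx":-27,"dy":-33,"dz":0,"gripper":100},{"ax":0,"ay":0,"az":0,"dx":-27,"dy":-33,"dz":0,"gripper":100},{"ax":0,"ay":0,"az":0,"dx":-27,"dy":-33,"dz":0,"gripper":100},{"ax":0,"ay":0,"az":0,"dx":-27,"dy":-33,"dz":0,"gripper":100},{"ax":0,"ay":0,"az":0,"dx":-27,"dy":-33,"dz":0,"gripper":100},{"ax":0,"ay":0,"az":0,"dx":-27,"dy":-33,"dz":0,"gripper":100},{"ax":0,"ay":0,"az":0,"dx":-27,"dy":-33,"dz":0,"gripper":100}]';python3 -m inch '[{"ax":0,"ay":0,"az":0,"dx":-27,"dy":-33,"dz":20,"gripper":100},{"ax":0,"ay":0,"az":0,"dx":-27,"dy":-33,"dz":30,"gripper":100},{"ax":0,"ay":0,"az":0,"dx":0,"dy":0,"dz":40,"gripper":100},{"ax":0,"ay":0,"az":0,"dx":0,"dy":0,"dz":30,"gripper":100},{"ax":0,"ay":0,"az":0,"dx":0,"dy":0,"dz":0,"gripper":100},{"ax":0,"ay":0,"az":0,"dx":0,"dy":0,"dz":0,"gripper":100}]'; python3 go.py .4693 .2963 .006 .1 0
python3 - <<'E'
from h import *
snap("side","1");crop("side","1",260,200,380,300,6,"s1a")
E
```

```text
time: 1.2
position: [0.4068, 0.3603, 0.2222]
tool_rot: [-0.05, 0.999, -0.0, -0.0]
ft_force: [-0.6, 0.8, 0.1]
grip_width: 0.0872
time: 1.8
position: [0.4649, 0.3027, 0.1036]
tool_rot: [-0.05, 0.999, -0.0, -0.001]
ft_force: [0.9, 0.5, 0.4]
grip_width: 0.0869
t 1.8 pos [0.4649 0.3027 0.1036] F [0.88 0.51 0.45] w 0.0869
turn [-0.0004 -0.0013  0.0003]  shift-after-turn mm [-3.7 -6.8 97.6]  shift-before [-3.8 -6.8 97.6]
```

View pics/s1a.png

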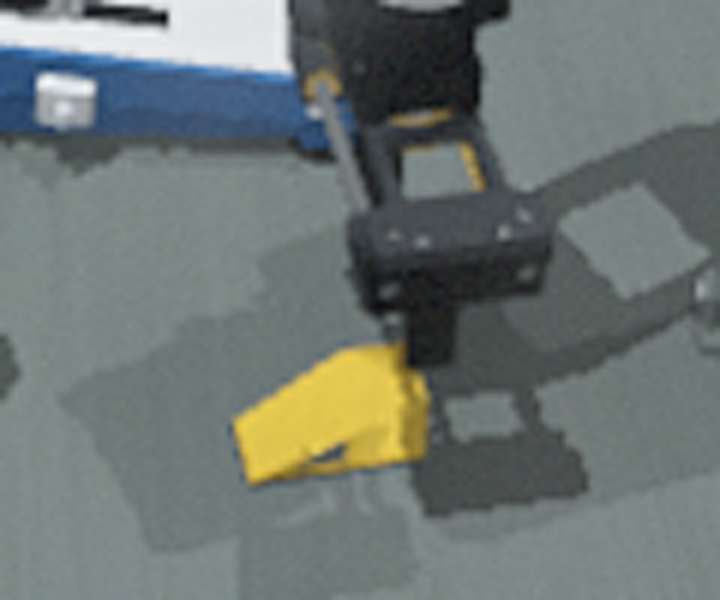

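```bash
python3 -m inch '[{"ax":0,"ay":0,"az":0,"dx":-3.7,"dy":-6.8,"dz":20,"gripper":100},{"ax":0,"ay":0,"az":0,"dx":0,"dy":0,"dz":30,"gripper":100},{"ax":0,"ay":0,"az":0,"dx":0,"dy":0,"dz":30,"gripper":100},{"ax":0,"ay":0,"az":0,"dx":0,"dy":0,"dz":15,"gripper":100},{"ax":0,"ay":0,"az":0,"dx":0,"dy":0,"dz":0,"gripper":100},{"ax":0,"ay":0,"az":0,"dx":0,"dy":0,"dz":0,"gripper":100}]'; python3 go.py .4693 .2963 .006 .1 0
```

```text
time: 2.45
position: [0.4707, 0.2973, 0.0104]
tool_rot: [-0.05, 0.999, 0.0, 0.002]
ft_force: [0.0, 0.8, 0.2]
grip_width: 0.0869
t 2.45 pos [0.4707 0.2973 0.0104] F [0.05 0.77 0.19] w 0.0869
turn [0.0008 0.0031 0.0009]  shift-after-turn mm [ 1.5 -0.8  4.4]  shift-before [ 1.5 -0.8  4.4]
```

```bash
python3 -m inch '[{"ax":0,"ay":0.003,"az":0,"dx":1.5,"dy":-0.8,"dz":3.5,"gripper":100},{"ax":0,"ay":0,"az":0,"dx":0,"dy":0,"dz":0,"gripper":40},{"ax":0,"ay":0,"az":0,"dx":0,"dy":0,"dz":0,"gripper":40},{"ax":0,"ay":0,"az":0,"dx":0,"dy":0,"dz":0,"gripper":40},{"ax":0,"ay":0,"az":0,"dx":0,"dy":0,"dz":0,"gripper":30},{"ax":0,"ay":0,"az":0,"dx":0,"dy":0,"dz":0,"gripper":30},{"ax":0,"ay":0,"az":0,"dx":0,"dy":0,"dz":0,"gripper":30},{"ax":0,"ay":0,"az":0,"dx":0,"dy":0,"dz":0,"gripper":30}]' 25; python3 go.py .4693 .2963 .006 .1 0
```

```text
time: 3.25
position: [0.468, 0.2953, 0.0052]
tool_rot: [-0.05, 0.999, -0.0, -0.002]
ft_force: [0.7, -0.9, 0.1]
grip_width: 0.0398
t 3.25 pos [0.468  0.2953 0.0052] F [ 0.68 -0.85  0.08] w 0.0398
turn [-0.0003 -0.0034  0.0004]  shift-after-turn mm [-1.4  0.9 -0.8]  shift-before [-1.4  0.9 -0.8]
```

```bash
python3 -m inch '[{"ax":0,"ay":0,"az":0,"dx":0,"dy":0,"dz":-10,"gripper":30},{"ax":0,"ay":0,"az":0,"dx":0,"dy":0,"dz":-30,"gripper":30},{"ax":0,"ay":0,"az":0,"dx":0,"dy":0,"dz":-40,"gripper":30},{"ax":0,"ay":0,"az":0,"dx":0,"dy":0,"dz":-40,"gripper":30},{"ax":0,"ay":0,"az":0,"dx":0,"dy":0,"dz":-30,"gripper":30},{"ax":0,"ay":0,"az":0,"dx":0,"dy":0,"dz":0,"gripper":30},{"ax":0,"ay":0,"az":0,"dx":0,"dy":0,"dz":0,"gripper":30}]'
cat > ramp.py <<'E'
import numpy as np
V=(.5862,-.0424,-.1085); t=np.radians(6)
def deckpt(s,y,h,V=V):  # world of point at slope dist s, across y, height h normal to deck (mm)
    a=np.array([s*np.cos(t)-h*np.sin(t),y,58+s*np.sin(t)+h*np.cos(t)])/1000
    c,q=np.cos(V[2]),np.sin(V[2]); return np.array([V[0]+c*a[0]-q*a[1],V[1]+q*a[0]+c*a[1],a[2]])
if __name__=="__main__":
    import sys; print(*deckpt(*map(float,sys.argv[1:])).round(4))
E
P=$(python3 ramp.py -59.5 0 80); echo $P; python3 go.py $P -.1085 6
python3 - <<'E'
from h import *
snap("side","2");crop("side","2",250,170,390,290,5,"s2a")
E
```

```text
time: 3.95
position: [0.4679, 0.2953, 0.1554]
tool_rot: [-0.05, 0.999, -0.0, -0.002]
ft_force: [-0.1, -0.5, -5.1]
grip_width: 0.0398
0.5191 -0.0351 0.1313
t 3.95 pos [0.4679 0.2953 0.1554] F [-0.08 -0.54 -5.13] w 0.0398
turn [ 0.0106 -0.1075  0.2086]  shift-after-turn mm [ -83.7 -322.9   33. ]  shift-before [ -17.9 -333.9   24. ]
```

View pics/s2a.png

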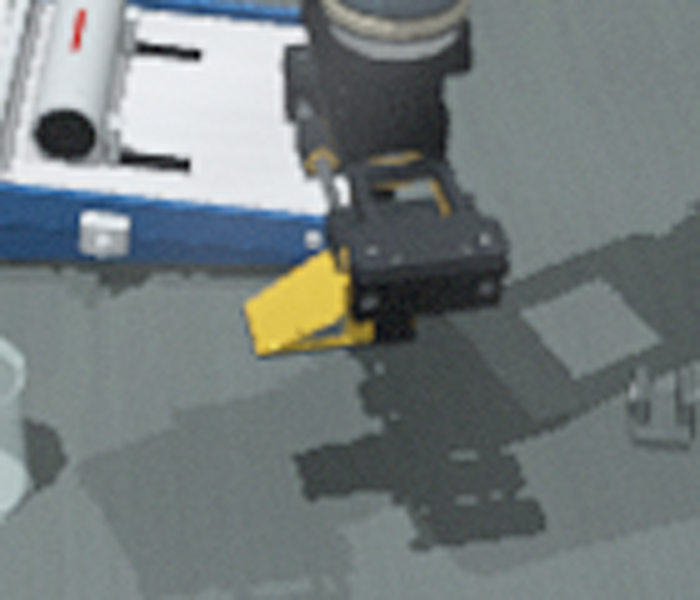

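```bash
python3 -m inch '[{"ax":0.0053,"ay":-0.0537,"az":0.1043,"dx":0,"dy":0,"dz":-40,"gripper":30},{"ax":0.0053,"ay":-0.0537,"az":0.1043,"dx":0,"dy":0,"dz":-10,"gripper":30},{"ax":0,"ay":0,"az":0,"dx":-10,"dy":-40,"dz":0,"gripper":30},{"ax":0,"ay":0,"az":0,"dx":-10,"dy":-40,"dz":0,"gripper":30},{"ax":0,"ay":0,"az":0,"dx":-10,"dy":-40,"dz":0,"gripper":30},{"ax":0,"ay":0,"az":0,"dx":-10,"dy":-40,"dz":0,"gripper":30},{"ax":0,"ay":0,"az":0,"dx":-10,"dy":-40,"dz":0,"gripper":30},{"ax":0,"ay":0,"az":0,"dx":-10,"dy":-40,"dz":0,"gripper":30}]'; python3 -m inch '[{"ax":0,"ay":0,"az":0,"dx":-10,"dy":-40,"dz":0,"gripper":30},{"ax":0,"ay":0,"az":0,"dx":-10,"dy":-40,"dz":0,"gripper":30},{"ax":0,"ay":0,"az":0,"dx":0,"dy":0,"dz":20,"gripper":30},{"ax":0,"ay":0,"az":0,"dx":0,"dy":0,"dz":20,"gripper":30},{"ax":0,"ay":0,"az":0,"dx":0,"dy":0,"dz":0,"gripper":30},{"ax":0,"ay":0,"az":0,"dx":0,"dy":0,"dz":0,"gripper":30}]'
P=$(python3 ramp.py -59.5 0 35); echo $P; python3 go.py $P -.1085 6
```

```text
time: 4.8
position: [0.4994, 0.0491, 0.209]
tool_rot: [0.054, 0.997, -0.003, 0.049]
ft_force: [0.3, 0.4, -3.8]
grip_width: 0.0397
time: 5.4
position: [0.5152, -0.0312, 0.1721]
tool_rot: [0.054, 0.997, -0.002, 0.05]
ft_force: [0.6, 0.0, -3.8]
grip_width: 0.0398
0.5237 -0.0356 0.0866
t 5.4 pos [ 0.5152 -0.0312  0.1721] F [ 0.62  0.03 -3.82] w 0.0398
turn [ 0.0009 -0.005  -0.    ]  shift-after-turn mm [ 0.1 -3.5 85.9]  shift-before [-0.4 -3.5 85.9]
```

```bash
python3 -m inch '[{"ax":0,"ay":-0.004,"az":0,"dx":0,"dy":-3.5,"dz":15,"gripper":30},{"ax":0,"ay":0,"az":0,"dx":0,"dy":0,"dz":25,"gripper":30},{"ax":0,"ay":0,"az":0,"dx":0,"dy":0,"dz":25,"gripper":30},{"ax":0,"ay":0,"az":0,"dx":0,"dy":0,"dz":15,"gripper":30},{"ax":0,"ay":0,"az":0,"dx":0,"dy":0,"dz":6,"gripper":30},{"ax":0,"ay":0,"az":0,"dx":0,"dy":0,"dz":0,"gripper":30},{"ax":0,"ay":0,"az":0,"dx":0,"dy":0,"dz":0,"gripper":30}]'
P=$(python3 ramp.py -59.5 0 5); echo $P; python3 go.py $P -.1085 6
python3 - <<'E'
from h import *
snap("side","3");crop("side","3",228,130,338,230,6,"s3a")
snap("top","3");crop("top","3",318,100,428,220,5,"t3a")
E
```

```text
time: 6.1
position: [0.5263, -0.0361, 0.0892]
tool_rot: [0.054, 0.997, -0.003, 0.055]
ft_force: [0.3, 0.1, -4.6]
grip_width: 0.0398
0.5269 -0.0359 0.0568
t 6.1 pos [ 0.5263 -0.0361  0.0892] F [ 0.35  0.13 -4.56] w 0.0398
turn [-0.0002  0.0056  0.0005]  shift-after-turn mm [ 2.8  0.3 32.3]  shift-before [ 3.   0.3 32.2]
```

View pics/s3a.png

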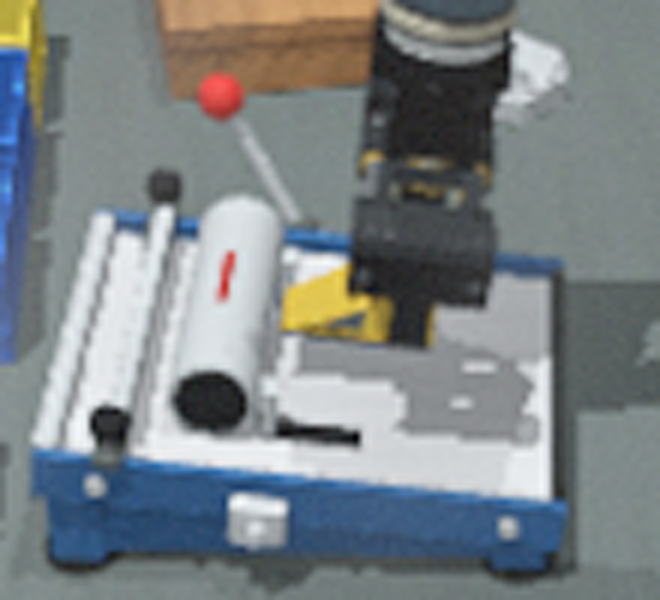

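View pics/t3a.png

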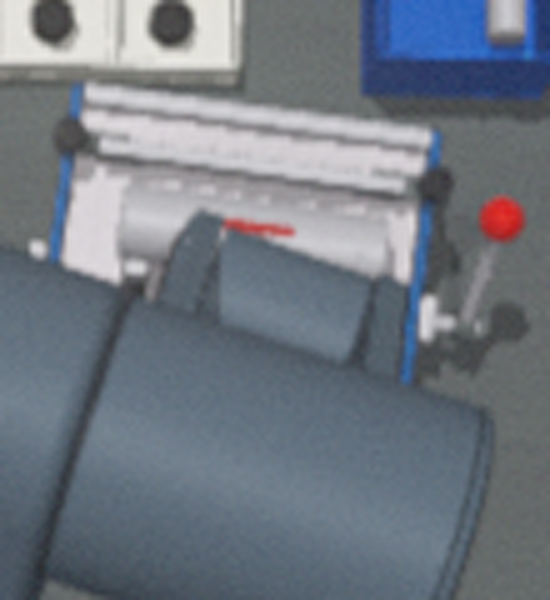

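Side view: the chock (about (335,300) in the crop) is over the deck on the centre line, nose towards the tube, and roughly parallel to the deck. Next I lower it gently.

```bash
python3 -m inch '[{"ax":0,"ay":0.003,"az":0,"dx":2,"dy":0,"dz":15,"gripper":30},{"ax":0,"ay":0,"az":0,"dx":0,"dy":0,"dz":10,"gripper":30},{"ax":0,"ay":0,"az":0,"dx":0,"dy":0,"dz":3,"gripper":30},{"ax":0,"ay":0,"az":0,"dx":0,"dy":0,"dz":0,"gripper":30},{"ax":0,"ay":0,"az":0,"dx":0,"dy":0,"dz":0,"gripper":30}]'
P=$(python3 ramp.py -59.5 0 5);  python3 go.py $P -.1085 6; python3 -m inch '[{"ax":0,"ay":0,"az":0,"dx":0,"dy":0,"dz":1,"gripper":30},{"ax":0,"ay":0,"az":0,"dx":0,"dy":0,"dz":0,"gripper":30}]';python3 -m inch '[{"ax":0,"ay":0,"az":0,"dx":0,"dy":0,"dz":1,"gripper":30},{"ax":0,"ay":0,"az":0,"dx":0,"dy":0,"dz":0,"gripper":30}]'; python3 go.py $P -.1085 6
```

```text
time: 6.7
position: [0.5269, -0.0363, 0.0606]
tool_rot: [0.054, 0.997, -0.003, 0.053]
ft_force: [0.9, 0.3, -3.9]
grip_width: 0.0402
t 6.7 pos [ 0.5269 -0.0363  0.0606] F [ 0.88  0.26 -3.88] w 0.0402
turn [-0.0001  0.0016 -0.0001]  shift-after-turn mm [0.4 0.4 3.7]  shift-before [0.4 0.4 3.7]
time: 6.9
position: [0.5269, -0.0363, 0.0596]
tool_rot: [0.054, 0.997, -0.003, 0.053]
ft_force: [-0.2, -0.5, -4.1]
grip_width: 0.0396
time: 7.1
position: [0.5268, -0.0363, 0.0583]
tool_rot: [0.054, 0.997, -0.003, 0.053]
ft_force: [0.3, -0.5, -3.5]
grip_width: 0.0397
t 7.1 pos [ 0.5268 -0.0363  0.0583] F [ 0.26 -0.46 -3.52] w 0.0397
turn [ 0.      0.0011 -0.    ]  shift-after-turn mm [0.1 0.4 1.5]  shift-before [0.1 0.4 1.5]
```

```bash
for i in 1; do python3 -m inch '[{"ax":0,"ay":0,"az":0,"dx":0,"dy":0,"dz":0.7,"gripper":30},{"ax":0,"ay":0,"az":0,"dx":0,"dy":0,"dz":0,"gripper":30}]'; done;  python3 -m inch '[{"ax":0,"ay":0,"az":0,"dx":0,"dy":0,"dz":0.7,"gripper":30},{"ax":0,"ay":0,"az":0,"dx":0,"dy":0,"dz":0,"gripper":30}]'; python3 go.py .5269 -.0359 .0568 -.1085 6
```

```text
time: 7.3
position: [0.5269, -0.0363, 0.0575]
tool_rot: [0.054, 0.997, -0.003, 0.053]
ft_force: [0.5, -0.4, -4.0]
grip_width: 0.0396
time: 7.5
position: [0.527, -0.0363, 0.057]
tool_rot: [0.054, 0.997, -0.003, 0.053]
ft_force: [-0.1, 1.2, -2.0]
grip_width: 0.0399
t 7.5 pos [ 0.527  -0.0363  0.057 ] F [-0.13  1.22 -2.02] w 0.0399
turn [-0.      0.0012 -0.    ]  shift-after-turn mm [0.1 0.4 0.2]  shift-before [0.1 0.4 0.2]
```

```bash
python3 -m inch '[{"ax":0,"ay":0,"az":0,"dx":0,"dy":0,"dz":0,"gripper":60},{"ax":0,"ay":0,"az":0,"dx":0,"dy":0,"dz":0,"gripper":60},{"ax":0,"ay":0,"az":0,"dx":0,"dy":0,"dz":0,"gripper":60},{"ax":0,"ay":0,"az":0,"dx":0,"dy":0,"dz":0,"gripper":60}]';  python3 -m inch '[{"ax":0,"ay":0,"az":0,"dx":0,"dy":0,"dz":0,"gripper":30},{"ax":0,"ay":0,"az":0,"dx":0,"dy":0,"dz":0,"gripper":30},{"ax":0,"ay":0,"az":0,"dx":0,"dy":0,"dz":0,"gripper":30},{"ax":0,"ay":0,"az":0,"dx":0,"dy":0,"dz":0,"gripper":30},{"ax":0,"ay":0,"az":0,"dx":0,"dy":0,"dz":0,"gripper":30}]' 20; python3 go.py .5269 -.0359 .0568 -.1085 6
python3 - <<'E'
from h import *
snap("side","4");crop("side","4",248,150,328,220,9,"s4a")
E
```

```text
time: 7.9
position: [0.5273, -0.0364, 0.0572]
tool_rot: [0.054, 0.997, -0.003, 0.053]
ft_force: [0.4, 0.5, -0.9]
grip_width: 0.0518
time: 8.4
position: [0.527, -0.0363, 0.0569]
tool_rot: [0.054, 0.997, -0.003, 0.053]
ft_force: [-0.6, -0.1, 0.7]
grip_width: 0.0399
t 8.4 pos [ 0.527  -0.0363  0.0569] F [-0.63 -0.11  0.73] w 0.0399
turn [ 0.      0.0012 -0.0001]  shift-after-turn mm [0.2 0.4 0.1]  shift-before [0.2 0.4 0.1]
```

View pics/s4a.png

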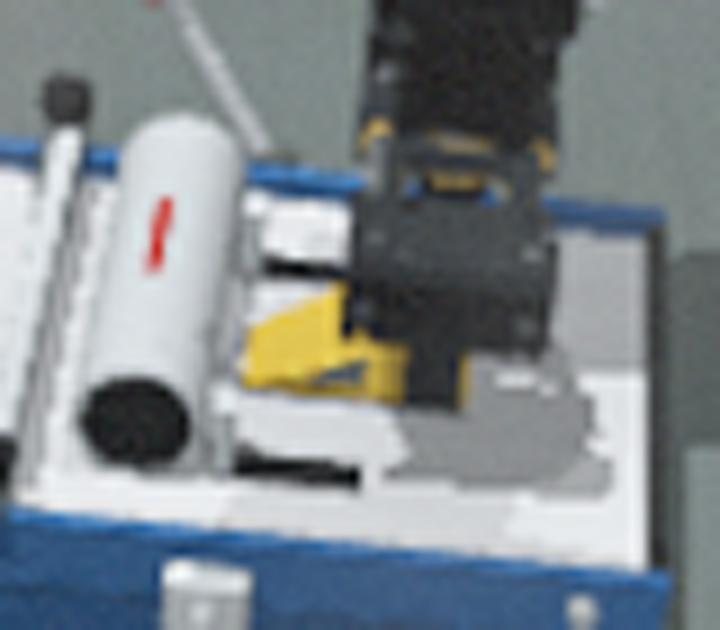

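Chock sits flat on the deck, about (320,345) in the crop, midway between the finger slots. Sliding it up now.

```bash
python3 -m inch '[{"ax":0,"ay":0,"az":0,"dx":-2,"dy":0,"dz":-0.1,"gripper":30},{"ax":0,"ay":0,"az":0,"dx":-2,"dy":0,"dz":0,"gripper":30},{"ax":0,"ay":0,"az":0,"dx":-2,"dy":0,"dz":0,"gripper":30},{"ax":0,"ay":0,"az":0,"dx":-2,"dy":0,"dz":0,"gripper":30}]';python3 -m inch '[{"ax":0,"ay":0,"az":0,"dx":-2,"dy":0,"dz":0,"gripper":30},{"ax":0,"ay":0,"az":0,"dx":-2,"dy":0,"dz":0,"gripper":30},{"ax":0,"ay":0,"az":0,"dx":-2,"dy":0,"dz":0,"gripper":30},{"ax":0,"ay":0,"az":0,"dx":0,"dy":0,"dz":0,"gripper":30}]'; P=$(python3 ramp.py -36 0 5); python3 go.py $P -.1085 6
```

```text
time: 8.85
position: [0.5297, -0.0359, 0.0572]
tool_rot: [0.054, 0.997, -0.002, 0.047]
ft_force: [-9.6, 0.8, 6.8]
grip_width: 0.0399
time: 9.25
position: [0.5358, -0.0362, 0.0578]
tool_rot: [0.054, 0.997, -0.002, 0.048]
ft_force: [-8.7, 1.4, 6.4]
grip_width: 0.0399
t 9.25 pos [ 0.5358 -0.0362  0.0578] F [-8.67  1.37  6.35] w 0.0399
turn [ 0.0019 -0.0095  0.0004]  shift-after-turn mm [-14.5  -0.7   0.1]  shift-before [-14.5  -0.7   0. ]
```

```bash
python3 -m inch '[{"ax":0,"ay":-0.005,"az":0,"dx":0,"dy":0,"dz":-1,"gripper":30},{"ax":0,"ay":0,"az":0,"dx":0,"dy":0,"dz":-1,"gripper":30},{"ax":0,"ay":0,"az":0,"dx":0,"dy":0,"dz":0,"gripper":30}]'; P=$(python3 ramp.py -36 0 5); python3 go.py $P -.1085 6
```

```text
time: 9.55
position: [0.5409, -0.0379, 0.0603]
tool_rot: [0.054, 0.997, -0.003, 0.055]
ft_force: [-0.1, 0.4, -3.4]
grip_width: 0.0401
t 9.55 pos [ 0.5409 -0.0379  0.0603] F [-0.11  0.44 -3.37] w 0.0401
turn [-0.      0.0064 -0.0001]  shift-after-turn mm [-9.   0.4  2. ]  shift-before [-9.   0.4  2.1]
```

```bash
python3 -m inch '[{"ax":0,"ay":0.005,"az":0,"dx":0,"dy":0,"dz":1.0,"gripper":30},{"ax":0,"ay":0,"az":0,"dx":0,"dy":0,"dz":0.3,"gripper":30},{"ax":0,"ay":0,"az":0,"dx":0,"dy":0,"dz":0,"gripper":30}]'; P=$(python3 ramp.py -36 0 5); python3 go.py $P -.1085 6;  python3 -m inch '[{"ax":0,"ay":0,"az":0,"dx":-1.5,"dy":0,"dz":0,"gripper":30},{"ax":0,"ay":0,"az":0,"dx":-1.5,"dy":0,"dz":0,"gripper":30},{"ax":0,"ay":0,"az":0,"dx":0,"dy":0,"dz":0,"gripper":30}]';  python3 go.py $P -.1085 6
```

```text
time: 9.85
position: [0.5408, -0.0378, 0.059]
tool_rot: [0.054, 0.997, -0.003, 0.053]
ft_force: [-0.6, -0.6, -4.6]
grip_width: 0.0399
t 9.85 pos [ 0.5408 -0.0378  0.059 ] F [-0.56 -0.61 -4.62] w 0.0399
turn [ 0.      0.0009 -0.    ]  shift-after-turn mm [-9.2  0.3  0.8]  shift-before [-9.2  0.3  0.8]
time: 10.15
position: [0.5442, -0.0383, 0.0596]
tool_rot: [0.054, 0.997, -0.003, 0.053]
ft_force: [-0.9, -0.2, -3.7]
grip_width: 0.0398
t 10.15 pos [ 0.5442 -0.0383  0.0596] F [-0.88 -0.25 -3.71] w 0.0398
turn [-0.0001  0.002  -0.0001]  shift-after-turn mm [-5.8  0.4  1. ]  shift-before [-5.8  0.4  1. ]
```

```bash
P=$(python3 ramp.py -36 0 5); python3 -m inch '[{"ax":0,"ay":0,"az":0,"dx":-1,"dy":0,"dz":0.4,"gripper":30},{"ax":0,"ay":0,"az":0,"dx":-1,"dy":0,"dz":0,"gripper":30},{"ax":0,"ay":0,"az":0,"dx":0,"dy":0,"dz":0,"gripper":30}]'; python3 go.py $P -.1085 6;  python3 -m inch '[{"ax":0,"ay":0,"az":0,"dx":-1,"dy":0,"dz":0,"gripper":30},{"ax":0,"ay":0,"az":0,"dx":-1,"dy":0,"dz":0,"gripper":30},{"ax":0,"ay":0,"az":0,"dx":0,"dy":0,"dz":0,"gripper":30}]';  python3 go.py $P -.1085 6
```

```text
time: 10.45
position: [0.546, -0.0384, 0.0594]
tool_rot: [0.054, 0.997, -0.003, 0.053]
ft_force: [0.3, -0.6, -4.5]
grip_width: 0.0397
t 10.45 pos [ 0.546  -0.0384  0.0594] F [ 0.28 -0.62 -4.49] w 0.0397
turn [-0.0001  0.0015 -0.0001]  shift-after-turn mm [-4.1  0.4  0.6]  shift-before [-4.1  0.4  0.6]
time: 10.75
position: [0.5476, -0.0385, 0.0594]
tool_rot: [0.054, 0.997, -0.003, 0.053]
ft_force: [0.3, 0.4, -4.3]
grip_width: 0.0397
t 10.75 pos [ 0.5476 -0.0385  0.0594] F [ 0.29  0.45 -4.33] w 0.0397
turn [ 0.0001  0.0007 -0.0001]  shift-after-turn mm [-2.4  0.3  0.5]  shift-before [-2.4  0.3  0.5]
```

```bash
P=$(python3 ramp.py -36 0 5); python3 -m inch '[{"ax":0,"ay":0,"az":0,"dx":-1,"dy":0,"dz":0.2,"gripper":30},{"ax":0,"ay":0,"az":0,"dx":-1,"dy":0,"dz":0,"gripper":30},{"ax":0,"ay":0,"az":0,"dx":0,"dy":0,"dz":0,"gripper":30}]'; python3 go.py $P -.1085 6;  python3 -m inch '[{"ax":0,"ay":0,"az":0,"dx":-1,"dy":0,"dz":0,"gripper":30},{"ax":0,"ay":0,"az":0,"dx":-1,"dy":0,"dz":0,"gripper":30},{"ax":0,"ay":0,"az":0,"dx":0,"dy":0,"dz":0,"gripper":30}]';  python3 go.py $P -.1085 6
```

```text
time: 11.05
position: [0.5486, -0.0385, 0.0592]
tool_rot: [0.054, 0.997, -0.003, 0.052]
ft_force: [-2.5, 0.8, -3.8]
grip_width: 0.0398
t 11.05 pos [ 0.5486 -0.0385  0.0592] F [-2.47  0.75 -3.81] w 0.0398
turn [ 0.0004 -0.0015  0.    ]  shift-after-turn mm [-1.5  0.1  0.2]  shift-before [-1.5  0.1  0.2]
time: 11.35
position: [0.5505, -0.0386, 0.0594]
tool_rot: [0.054, 0.997, -0.003, 0.052]
ft_force: [-3.4, -0.4, -4.6]
grip_width: 0.0396
t 11.35 pos [ 0.5505 -0.0386  0.0594] F [-3.37 -0.4  -4.64] w 0.0396
turn [ 0.0005 -0.0014 -0.0001]  shift-after-turn mm [0.4 0.  0.2]  shift-before [0.4 0.  0.2]
```

```bash
P=$(python3 ramp.py -36 0 5); for i in a; do python3 -m inch '[{"ax":0,"ay":0,"az":0,"dx":-1,"dy":0,"dz":0,"gripper":30},{"ax":0,"ay":0,"az":0,"dx":-1,"dy":0,"dz":0,"gripper":30},{"ax":0,"ay":0,"az":0,"dx":0,"dy":0,"dz":0,"gripper":30}]'; python3 go.py $P -.1085 6;  python3 -m inch '[{"ax":0,"ay":0,"az":0,"dx":-1,"dy":0,"dz":0,"gripper":30},{"ax":0,"ay":0,"az":0,"dx":-1,"dy":0,"dz":0,"gripper":30},{"ax":0,"ay":0,"az":0,"dx":0,"dy":0,"dz":0,"gripper":30}]';  python3 go.py $P -.1085 6;done
python3 - <<'E'
from h import *
snap("side","5");crop("side","5",248,150,328,220,9,"s5a")
E
```

```text
time: 11.65
position: [0.5548, -0.0395, 0.0601]
tool_rot: [0.054, 0.997, -0.003, 0.054]
ft_force: [-0.9, 0.7, -4.5]
grip_width: 0.0395
t 11.65 pos [ 0.5548 -0.0395  0.0601] F [-0.9   0.74 -4.53] w 0.0395
turn [-0.0003  0.0035 -0.0001]  shift-after-turn mm [4.9 0.5 0.4]  shift-before [4.9 0.5 0.4]
time: 11.95
position: [0.556, -0.0395, 0.0602]
tool_rot: [0.054, 0.997, -0.003, 0.053]
ft_force: [-1.8, 1.1, -4.6]
grip_width: 0.04
t 11.95 pos [ 0.556  -0.0395  0.0602] F [-1.76  1.05 -4.65] w 0.04
turn [-0.0001  0.0018 -0.0001]  shift-after-turn mm [6.1 0.4 0.4]  shift-before [6.1 0.4 0.4]
```

View pics/s5a.png

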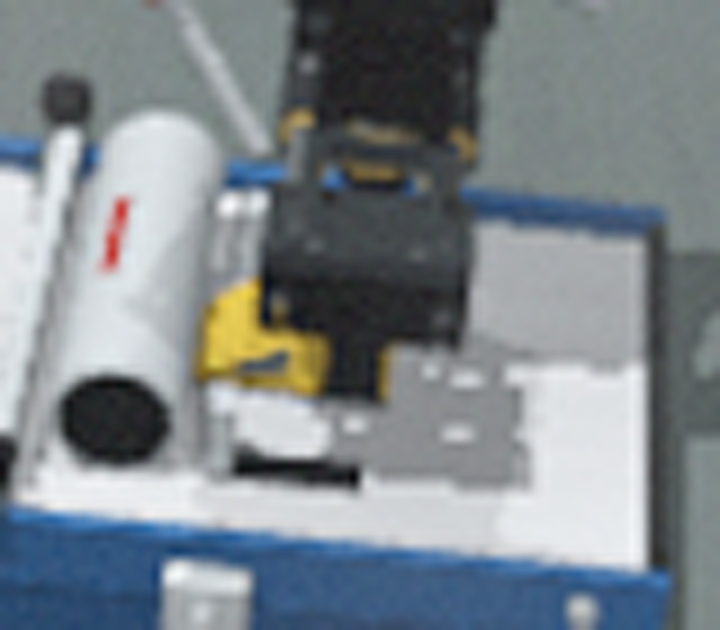

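```bash
P=$(python3 ramp.py -36 0 5); for i in a; do python3 -m inch '[{"ax":0,"ay":0,"az":0,"dx":-1,"dy":0,"dz":0.1,"gripper":30},{"ax":0,"ay":0,"az":0,"dx":-1,"dy":0,"dz":0.1,"gripper":30},{"ax":0,"ay":0,"az":0,"dx":0,"dy":0,"dz":0,"gripper":30}]'; python3 go.py $P -.1085 6;  python3 -m inch '[{"ax":0,"ay":0,"az":0,"dx":-1,"dy":0,"dz":0,"gripper":30},{"ax":0,"ay":0,"az":0,"dx":-1,"dy":0,"dz":0,"gripper":30},{"ax":0,"ay":0,"az":0,"dx":0,"dy":0,"dz":0,"gripper":30}]';  python3 go.py $P -.1085 6;done
```

```text
time: 12.3
position: [0.5572, -0.0395, 0.0601]
tool_rot: [0.054, 0.997, -0.003, 0.052]
ft_force: [-3.4, 0.4, -4.4]
grip_width: 0.0399
t 12.3 pos [ 0.5572 -0.0395  0.0601] F [-3.45  0.44 -4.42] w 0.0399
turn [0.0002 0.     0.    ]  shift-after-turn mm [7.2 0.2 0.2]  shift-before [7.2 0.2 0.2]
time: 12.6
position: [0.5597, -0.0398, 0.0604]
tool_rot: [0.054, 0.997, -0.003, 0.053]
ft_force: [-3.7, 1.1, -3.2]
grip_width: 0.0399
t 12.6 pos [ 0.5597 -0.0398  0.0604] F [-3.65  1.11 -3.23] w 0.0399
turn [ 0.0001  0.0014 -0.0001]  shift-after-turn mm [9.8 0.3 0.2]  shift-before [9.8 0.3 0.2]
```

```bash
P=$(python3 ramp.py -36 0 5); for i in a; do python3 -m inch '[{"ax":0,"ay":0,"az":0,"dx":-1,"dy":0,"dz":0,"gripper":30},{"ax":0,"ay":0,"az":0,"dx":-1,"dy":0,"dz":0,"gripper":30},{"ax":0,"ay":0,"az":0,"dx":0,"dy":0,"dz":0,"gripper":30}]'; python3 go.py $P -.1085 6;  python3 -m inch '[{"ax":0,"ay":0,"az":0,"dx":-1,"dy":0,"dz":0,"gripper":30},{"ax":0,"ay":0,"az":0,"dx":-1,"dy":0,"dz":0,"gripper":30},{"ax":0,"ay":0,"az":0,"dx":0,"dy":0,"dz":0,"gripper":30}]';  python3 go.py $P -.1085 6;done
```

```text
time: 12.9
position: [0.562, -0.0401, 0.0607]
tool_rot: [0.054, 0.997, -0.003, 0.053]
ft_force: [-3.3, 0.6, -3.8]
grip_width: 0.0398
t 12.9 pos [ 0.562  -0.0401  0.0607] F [-3.27  0.56 -3.85] w 0.0398
turn [-0.      0.0018 -0.0001]  shift-after-turn mm [12.1  0.3  0.2]  shift-before [12.1  0.3  0.2]
time: 13.2
position: [0.5634, -0.0402, 0.0608]
tool_rot: [0.054, 0.997, -0.003, 0.053]
ft_force: [-3.7, 1.1, -2.1]
grip_width: 0.0397
t 13.2 pos [ 0.5634 -0.0402  0.0608] F [-3.74  1.06 -2.09] w 0.0397
turn [ 0.0001  0.0007 -0.0001]  shift-after-turn mm [13.5  0.3  0.2]  shift-before [13.5  0.3  0.2]
```

```bash
P=$(python3 ramp.py -36 0 5); for i in a; do python3 -m inch '[{"ax":0,"ay":0,"az":0,"dx":-1,"dy":0,"dz":0,"gripper":30},{"ax":0,"ay":0,"az":0,"dx":-1,"dy":0,"dz":0,"gripper":30},{"ax":0,"ay":0,"az":0,"dx":0,"dy":0,"dz":0,"gripper":30}]'; python3 go.py $P -.1085 6; done
python3 - <<'E'
from h import *
snap("side","6");crop("side","6",238,150,318,220,9,"s6a")
E
```

```text
time: 13.5
position: [0.5652, -0.0404, 0.061]
tool_rot: [0.054, 0.997, -0.003, 0.052]
ft_force: [-4.4, 1.0, -1.8]
grip_width: 0.0398
t 13.5 pos [ 0.5652 -0.0404  0.061 ] F [-4.38  1.02 -1.76] w 0.0398
turn [ 0.0001  0.0004 -0.    ]  shift-after-turn mm [15.4  0.3  0.2]  shift-before [15.4  0.3  0.2]
```

View pics/s6a.png

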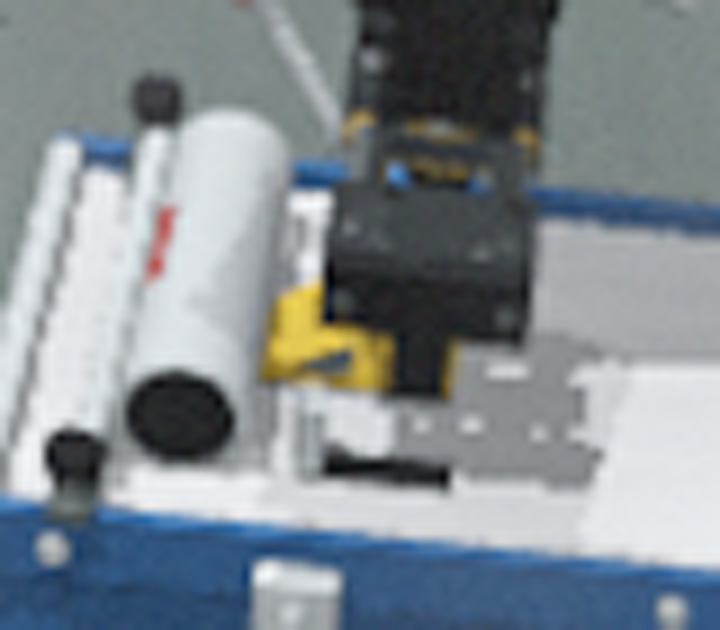

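```bash
P=$(python3 ramp.py -36 0 5); python3 -m inch '[{"ax":0,"ay":0,"az":0,"dx":-1,"dy":0,"dz":0,"gripper":30},{"ax":0,"ay":0,"az":0,"dx":0,"dy":0,"dz":0,"gripper":30}]'; python3 -m inch '[{"ax":0,"ay":0,"az":0,"dx":-1,"dy":0,"dz":0,"gripper":30},{"ax":0,"ay":0,"az":0,"dx":0,"dy":0,"dz":0,"gripper":30}]'; python3 -m inch '[{"ax":0,"ay":0,"az":0,"dx":-1,"dy":0,"dz":0,"gripper":30},{"ax":0,"ay":0,"az":0,"dx":0,"dy":0,"dz":0,"gripper":30}]'; python3 go.py $P -.1085 6
```

```text
time: 13.75
position: [0.5654, -0.0404, 0.061]
tool_rot: [0.054, 0.997, -0.003, 0.052]
ft_force: [-6.4, 0.6, -1.9]
grip_width: 0.0399
time: 13.95
position: [0.5655, -0.0404, 0.061]
tool_rot: [0.054, 0.997, -0.003, 0.051]
ft_force: [-7.6, 0.6, 1.0]
grip_width: 0.0396
time: 14.15
position: [0.5654, -0.0403, 0.061]
tool_rot: [0.054, 0.997, -0.002, 0.05]
ft_force: [-10.6, -0.1, 1.1]
grip_width: 0.0399
t 14.15 pos [ 0.5654 -0.0403  0.061 ] F [-10.6   -0.06   1.09] w 0.0399
turn [ 0.0005 -0.0053  0.0004]  shift-after-turn mm [15.5  0.2  0.2]  shift-before [15.5  0.2  0.2]
```

```bash
P=$(python3 ramp.py -36 0 5); python3 -m inch '[{"ax":0,"ay":0,"az":0,"dx":0,"dy":0,"dz":0,"gripper":30}]'|grep force; python3 -m inch '[{"ax":0,"ay":0,"az":0,"dx":0,"dy":0,"dz":0,"gripper":30}]'|grep force
python3 - <<'E'
from h import *
snap("side","7");crop("side","7",238,150,318,220,9,"s7a")
E
python3 go.py $P -.1085 6
```

```text
ft_force: [-10.8, 0.3, 2.0]
ft_force: [-9.5, 0.3, 1.2]
t 14.4 pos [ 0.5655 -0.0404  0.061 ] F [-9.82 -0.17  1.79] w 0.0397
turn [ 0.0005 -0.0051  0.0004]  shift-after-turn mm [15.6  0.2  0.2]  shift-before [15.6  0.2  0.2]
```

View pics/s7a.png

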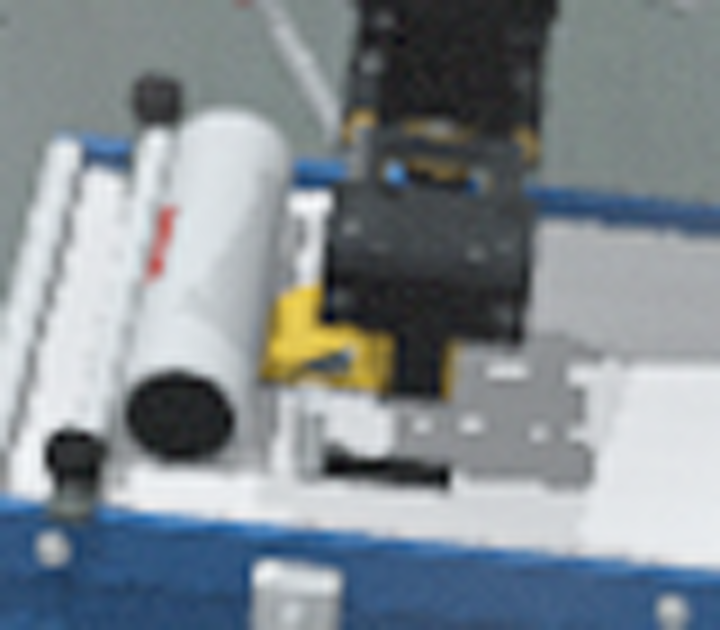

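Tube unchanged from the previous view (edge at about (130,400)) while the force rose to about 10 N, so it is home against the rest. Letting go.

```bash
python3 -m inch '[{"ax":0,"ay":0,"az":0,"dx":0,"dy":0,"dz":0,"gripper":70},{"ax":0,"ay":0,"az":0,"dx":0,"dy":0,"dz":0,"gripper":70},{"ax":0,"ay":0,"az":0,"dx":0,"dy":0,"dz":0,"gripper":70},{"ax":0,"ay":0,"az":0,"dx":0,"dy":0,"dz":0,"gripper":70},{"ax":0,"ay":0,"az":0,"dx":0,"dy":0,"dz":0,"gripper":70}]'
python3 - <<'E'
from h import *
snap("side","8");crop("side","8",238,150,318,220,9,"s8a")
E
```

```text
time: 14.9
position: [0.5695, -0.041, 0.0617]
tool_rot: [0.054, 0.997, -0.003, 0.054]
ft_force: [0.1, -0.4, -0.2]
grip_width: 0.0602
```

View pics/s8a.png

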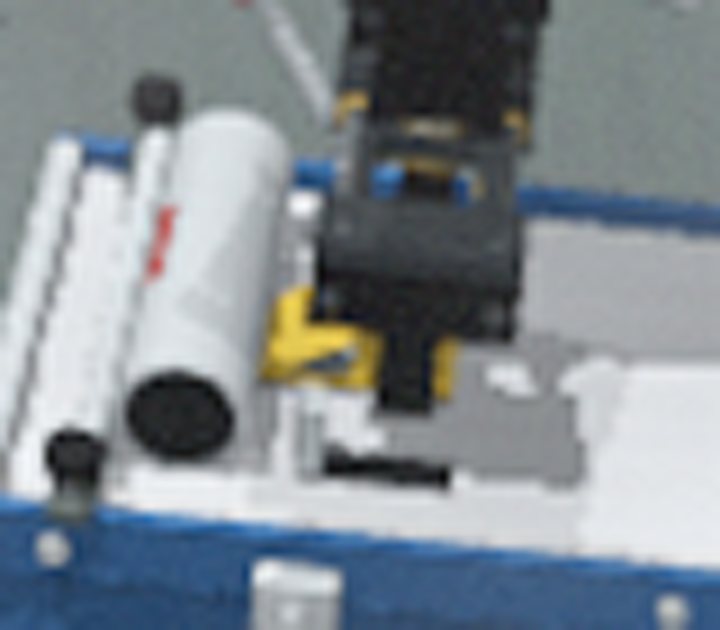

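The chock stayed put and the wrist force is about zero. Withdrawing and looking.

```bash
python3 -m inch '[{"ax":0,"ay":0,"az":0,"dx":0,"dy":0,"dz":-10,"gripper":70},{"ax":0,"ay":0,"az":0,"dx":0,"dy":0,"dz":-25,"gripper":70},{"ax":0,"ay":0,"az":0,"dx":0,"dy":0,"dz":-40,"gripper":70},{"ax":0,"ay":0,"az":0,"dx":0,"dy":0,"dz":-40,"gripper":60},{"ax":0,"ay":0.053,"az":0,"dx":0,"dy":0,"dz":-40,"gripper":60},{"ax":0,"ay":0.052,"az":0,"dx":0,"dy":0,"dz":-10,"gripper":60},{"ax":0,"ay":0,"az":0,"dx":0,"dy":0,"dz":0,"gripper":60}]'
python3 - <<'E'
from h import *
snap("side","9");crop("side","9",228,130,338,230,7,"s9a")
E
python3 go.py .6279 -.2033 .2 -.1085 0
```

```text
time: 15.65
position: [0.5546, -0.0397, 0.2289]
tool_rot: [0.054, 0.999, -0.001, 0.004]
ft_force: [0.2, 0.0, -0.1]
grip_width: 0.0529
t 15.7 pos [ 0.5526 -0.0392  0.2267] F [-0.39 -0.95 -1.09] w 0.0523
turn [-0.0005  0.0047  0.0001]  shift-after-turn mm [ -92.6 -155.    26.7]  shift-before [ -92.5 -155.    27.2]
```

View pics/s9a.png

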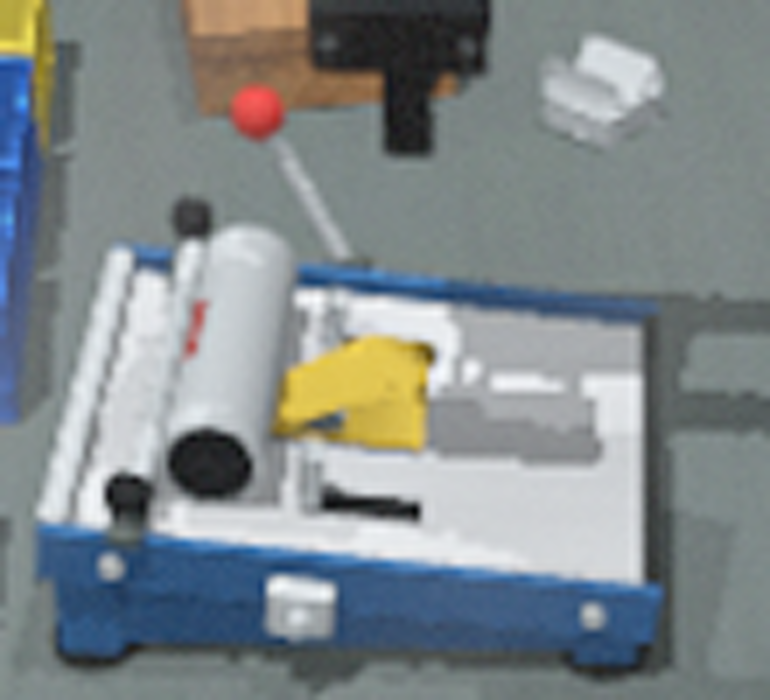

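Tube nipped between the rest bar and the chock, and free of the fingers. The chock is central and the knob is still at crop (258,112). On to the lever.

```bash
python3 -m inch '[{"ax":0,"ay":0.004,"az":0,"dx":-23,"dy":-39,"dz":0,"gripper":60},{"ax":0,"ay":0,"az":0,"dx":-23,"dy":-39,"dz":0,"gripper":60},{"ax":0,"ay":0,"az":0,"dx":-23,"dy":-39,"dz":0,"gripper":60},{"ax":0,"ay":0,"az":0,"dx":-23,"dy":-38,"dz":0,"gripper":60},{"ax":0,"ay":0,"az":0,"dx":0,"dy":0,"dz":20,"gripper":60},{"ax":0,"ay":0,"az":0,"dx":0,"dy":0,"dz":0,"gripper":60},{"ax":0,"ay":0,"az":0,"dx":0,"dy":0,"dz":0,"gripper":60}]'
python3 - <<'E'
from h import *
snap("side","10");crop("side","10",228,110,338,210,7,"s10a")
E
python3 go.py .6279 -.2033 .1234 -.1085 0
```

```text
time: 16.4
position: [0.6244, -0.2018, 0.2031]
tool_rot: [0.054, 0.999, 0.001, -0.004]
ft_force: [0.0, -0.1, 0.3]
grip_width: 0.0522
t 16.45 pos [ 0.6251 -0.2018  0.2043] F [-0.16  0.17  0.26] w 0.0523
turn [ 0.0013 -0.0058  0.0007]  shift-after-turn mm [-2.9 -1.2 80.9]  shift-before [-3.4 -1.3 80.9]
```

View pics/s10a.png

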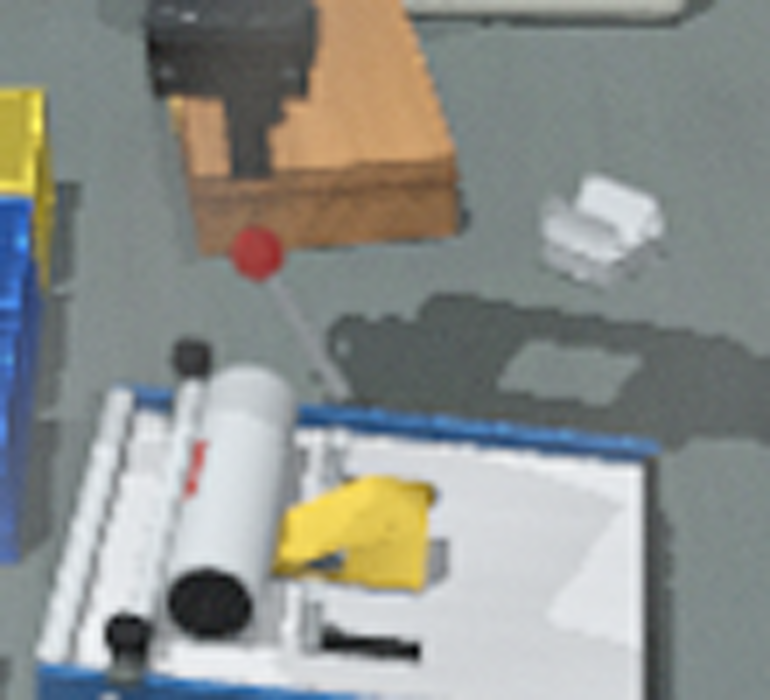

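```bash
python3 -m inch '[{"ax":0,"ay":-0.003,"az":0,"dx":-3,"dy":-1.2,"dz":20,"gripper":60},{"ax":0,"ay":0,"az":0,"dx":0,"dy":0,"dz":30,"gripper":60},{"ax":0,"ay":0,"az":0,"dx":0,"dy":0,"dz":20,"gripper":60},{"ax":0,"ay":0,"az":0,"dx":0,"dy":0,"dz":10,"gripper":60},{"ax":0,"ay":0,"az":0,"dx":0,"dy":0,"dz":0,"gripper":60},{"ax":0,"ay":0,"az":0,"dx":0,"dy":0,"dz":0,"gripper":60}]'
python3 - <<'E'
from h import *
snap("side","11");crop("side","11",228,110,338,210,7,"s11a")
E
python3 go.py .6279 -.2033 .1234 -.1085 0
```

```text
time: 17.05
position: [0.6298, -0.2044, 0.1264]
tool_rot: [0.054, 0.999, -0.0, 0.001]
ft_force: [0.9, 0.5, 0.6]
grip_width: 0.052
t 17.1 pos [ 0.63   -0.2047  0.1268] F [-0.12  0.02  0.18] w 0.052
turn [-0.001   0.0024  0.0005]  shift-after-turn mm [2.3 1.1 3.4]  shift-before [2.3 1.1 3.4]
```

View pics/s11a.png

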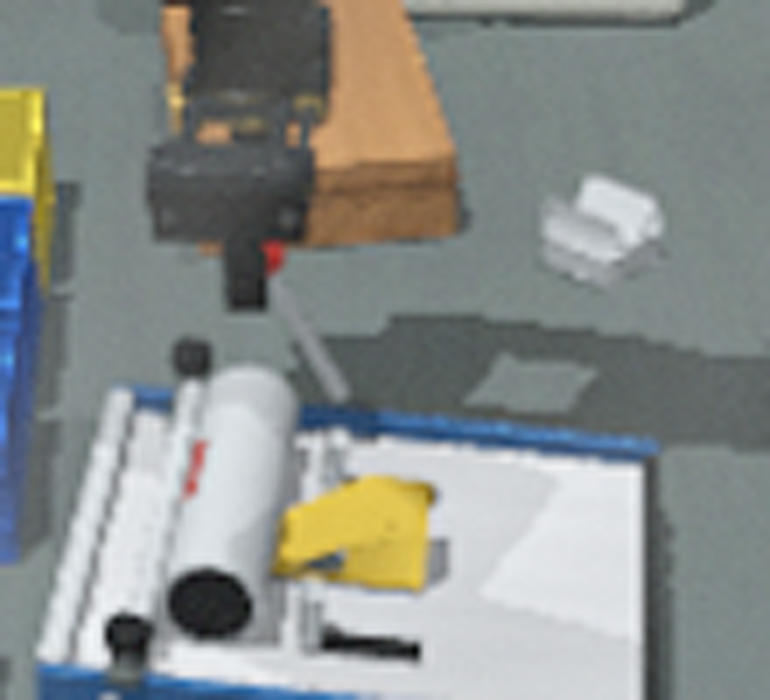

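```bash
python3 -m inch '[{"ax":0,"ay":0,"az":0,"dx":2.3,"dy":1,"dz":3,"gripper":60},{"ax":0,"ay":0,"az":0,"dx":0,"dy":0,"dz":0,"gripper":20},{"ax":0,"ay":0,"az":0,"dx":0,"dy":0,"dz":0,"gripper":20},{"ax":0,"ay":0,"az":0,"dx":0,"dy":0,"dz":0,"gripper":20},{"ax":0,"ay":0,"az":0,"dx":0,"dy":0,"dz":0,"gripper":20},{"ax":0,"ay":0,"az":0,"dx":0,"dy":0,"dz":0,"gripper":20},{"ax":0,"ay":0,"az":0,"dx":0,"dy":0,"dz":0,"gripper":20}]' 8; python3 go.py .6279 -.2033 .1234 -.1085 0
python3 - <<'E'
import numpy as np
th=np.linspace(.44,-1.01,16); k=105*np.c_[np.sin(th),np.cos(th)]; print((-np.diff(k,axis=0)).round(1).tolist())
E
```

```text
time: 17.8
position: [0.627, -0.2033, 0.1224]
tool_rot: [0.054, 0.999, 0.0, -0.0]
ft_force: [0.4, 0.7, 0.5]
grip_width: 0.0268
t 17.8 pos [ 0.627  -0.2033  0.1224] F [0.37 0.73 0.51] w 0.0268
turn [ 0.     -0.     -0.0001]  shift-after-turn mm [-0.9  0.1 -1. ]  shift-before [-0.9  0.1 -1. ]
[[9.4, -3.9], [9.7, -2.9], [9.9, -2.0], [10.1, -1.0], [10.1, -0.1], [10.1, 0.9], [10.0, 1.9], [9.7, 2.9], [9.4, 3.8], [9.0, 4.7], [8.5, 5.5], [7.9, 6.3], [7.3, 7.1], [6.6, 7.7], [5.8, 8.3]]
```

```bash
python3 -m inch '[{"ax":0,"ay":0,"az":0,"dx":4.7,"dy":0,"dz":-2,"gripper":20},{"ax":0,"ay":0,"az":0,"dx":4.7,"dy":0,"dz":-2,"gripper":20},{"ax":0,"ay":0,"az":0,"dx":4.8,"dy":0,"dz":-1.5,"gripper":20},{"ax":0,"ay":0,"az":0,"dx":4.9,"dy":0,"dz":-1.5,"gripper":20},{"ax":0,"ay":0,"az":0,"dx":9.9,"dy":0,"dz":-2,"gripper":20},{"ax":0,"ay":0,"az":0,"dx":0,"dy":0,"dz":0,"gripper":20}]'
python3 - <<'E'
from h import *
snap("side","12");crop("side","12",228,110,338,210,7,"s12a")
E
python3 go.py .6279 -.2033 .1234 -.1085 0
```

```text
time: 18.4
position: [0.5959, -0.1998, 0.1316]
tool_rot: [0.054, 0.999, 0.0, -0.002]
ft_force: [-0.4, 1.5, 1.5]
grip_width: 0.0273
t 18.45 pos [ 0.596  -0.1998  0.1316] F [-2.58  1.18  1.28] w 0.0273
turn [ 0.0004 -0.0038 -0.    ]  shift-after-turn mm [-32.1   0.    8.2]  shift-before [-32.2  -0.    8.1]
```

View pics/s12a.png

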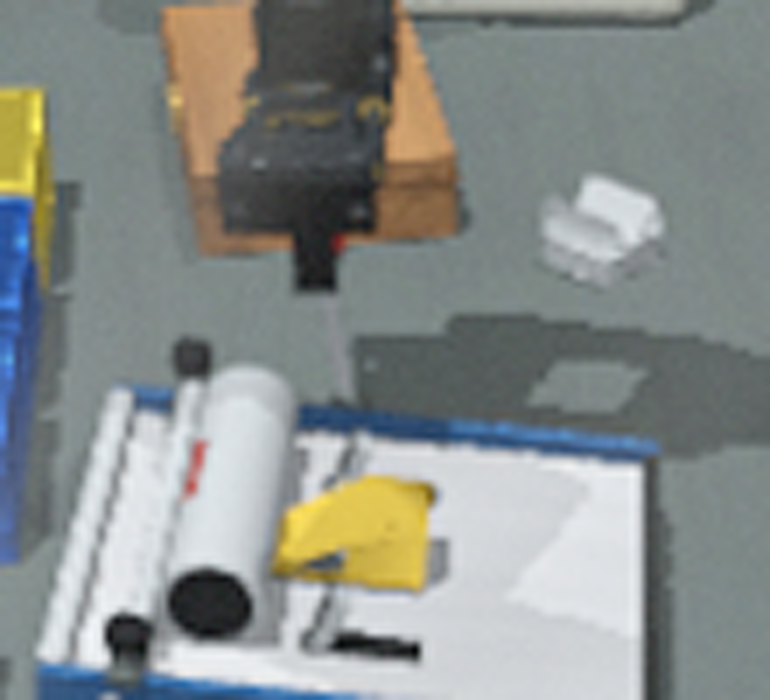

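Lever follows the gripper (ball at (340,243)), stop fingers folding, tube still held. Continuing the arc.

```bash
python3 -m inch '[{"ax":0,"ay":0,"az":0,"dx":10.1,"dy":0,"dz":-1,"gripper":20},{"ax":0,"ay":0,"az":0,"dx":10.1,"dy":0,"dz":0,"gripper":20},{"ax":0,"ay":0,"az":0,"dx":10.1,"dy":0,"dz":0.9,"gripper":20},{"ax":0,"ay":0,"az":0,"dx":10,"dy":0,"dz":1.9,"gripper":20},{"ax":0,"ay":0,"az":0,"dx":9.7,"dy":0,"dz":2.9,"gripper":20},{"ax":0,"ay":0,"az":0,"dx":0,"dy":0,"dz":0,"gripper":20}]'; python3 go.py .5461 -.1945 .124 -.1085 0; python3 -m inch '[{"ax":0,"ay":0,"az":0,"dx":9.4,"dy":0,"dz":3.8,"gripper":20},{"ax":0,"ay":0,"az":0,"dx":9,"dy":0,"dz":4.7,"gripper":20},{"ax":0,"ay":0,"az":0,"dx":8.5,"dy":0,"dz":5.5,"gripper":20},{"ax":0,"ay":0,"az":0,"dx":0,"dy":0,"dz":0,"gripper":20}]';python3 - <<'E'
from h import *
snap("side","13");crop("side","13",228,110,338,210,7,"s13a")
E
python3 go.py .5461 -.1945 .124 -.1085 0
```

```text
time: 19.05
position: [0.5452, -0.194, 0.1258]
tool_rot: [0.054, 0.999, 0.001, -0.003]
ft_force: [-2.9, 0.8, 0.2]
grip_width: 0.0266
t 19.05 pos [ 0.5452 -0.194   0.1258] F [-2.85  0.81  0.18] w 0.0266
turn [ 0.001  -0.0056  0.0002]  shift-after-turn mm [-1.  -0.4  1.8]  shift-before [-1.  -0.4  1.8]
time: 19.45
position: [0.519, -0.1911, 0.1111]
tool_rot: [0.054, 0.999, 0.001, -0.002]
ft_force: [-0.9, 1.8, -2.8]
grip_width: 0.0265
t 19.5 pos [ 0.5191 -0.1911  0.1112] F [-1.75  3.09 -3.36] w 0.0271
turn [ 0.0015 -0.0056  0.0002]  shift-after-turn mm [-27.3  -0.5 -12.8]  shift-before [-27.2  -0.5 -13. ]
```

View pics/s13a.png

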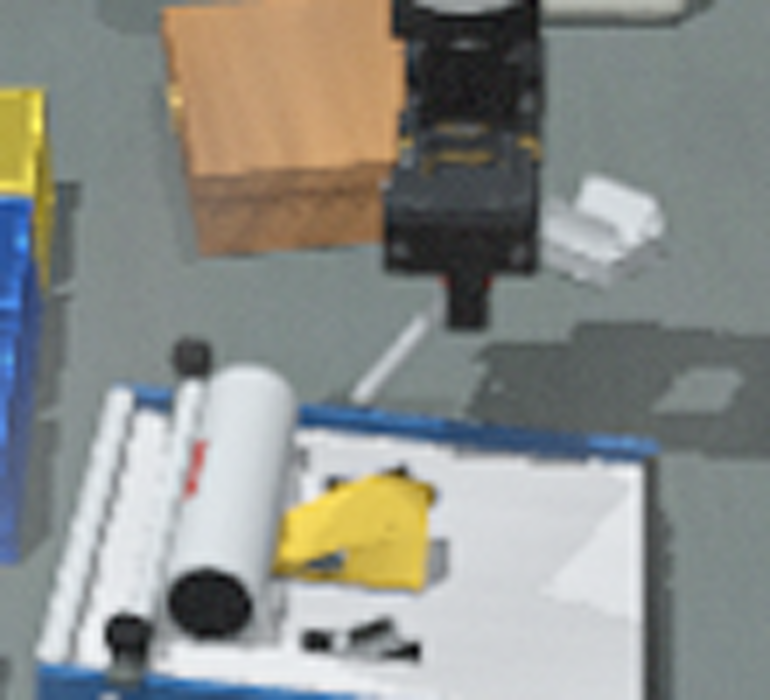

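```bash
python3 -m inch '[{"ax":0,"ay":0,"az":0,"dx":7.9,"dy":0,"dz":6.3,"gripper":20},{"ax":0,"ay":0,"az":0,"dx":7.3,"dy":0,"dz":7.1,"gripper":20},{"ax":0,"ay":0,"az":0,"dx":6.6,"dy":0,"dz":7.7,"gripper":20},{"ax":0,"ay":0,"az":0,"dx":0,"dy":0,"dz":0,"gripper":20}]'; python3 -m inch '[{"ax":0,"ay":0,"az":0,"dx":3,"dy":0,"dz":4,"gripper":20},{"ax":0,"ay":0,"az":0,"dx":3,"dy":0,"dz":4,"gripper":20},{"ax":0,"ay":0,"az":0,"dx":0,"dy":0,"dz":0,"gripper":20}]';  python3 go.py .5461 -.1945 .124 -.1085 0;  python3 -m inch '[{"ax":0,"ay":0,"az":0,"dx":1,"dy":0,"dz":2,"gripper":20},{"ax":0,"ay":0,"az":0,"dx":0,"dy":0,"dz":0,"gripper":20}]';python3 - <<'E'
from h import *
snap("side","14");crop("side","14",228,130,338,230,7,"s14a")
E
python3 go.py .5461 -.1945 .124 -.1085 0
```

```text
time: 19.9
position: [0.4988, -0.1888, 0.0903]
tool_rot: [0.054, 0.999, 0.001, -0.001]
ft_force: [0.2, 3.4, -4.4]
grip_width: 0.0272
time: 20.2
position: [0.4939, -0.1883, 0.0831]
tool_rot: [0.054, 0.999, 0.001, -0.0]
ft_force: [1.5, 4.4, -2.8]
grip_width: 0.027
t 20.2 pos [ 0.4939 -0.1883  0.0831] F [ 1.5   4.42 -2.75] w 0.027
turn [ 0.0011 -0.0009 -0.0003]  shift-after-turn mm [-52.6  -0.5 -40.9]  shift-before [-52.6  -0.5 -41. ]
time: 20.4
position: [0.4935, -0.1883, 0.082]
tool_rot: [0.054, 0.999, 0.0, 0.0]
ft_force: [-0.4, 5.9, 2.6]
grip_width: 0.0269
t 20.45 pos [ 0.4935 -0.1883  0.082 ] F [1.22 6.31 2.81] w 0.0272
turn [ 0.0007  0.0003 -0.0003]  shift-after-turn mm [-53.   -0.5 -42. ]  shift-before [-53.   -0.4 -42. ]
```

View pics/s14a.png

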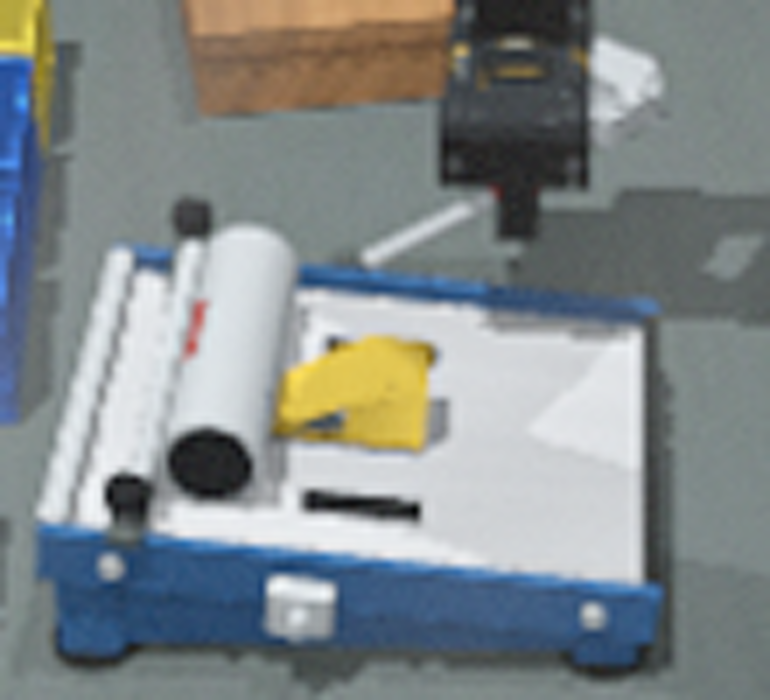

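```bash
python3 -m inch '[{"ax":0,"ay":0,"az":0,"dx":1,"dy":1.5,"dz":2,"gripper":20},{"ax":0,"ay":0,"az":0,"dx":0.5,"dy":0,"dz":1.5,"gripper":20},{"ax":0,"ay":0,"az":0,"dx":0,"dy":0,"dz":0,"gripper":20}]'; python3 go.py .5461 -.1945 .124 -.1085 0
```

```text
time: 20.75
position: [0.4936, -0.1883, 0.0796]
tool_rot: [0.054, 0.999, -0.001, 0.002]
ft_force: [1.2, 3.6, 8.1]
grip_width: 0.0268
t 20.75 pos [ 0.4936 -0.1883  0.0796] F [1.2  3.59 8.07] w 0.0268
turn [-0.0023  0.004   0.0003]  shift-after-turn mm [-52.9  -0.5 -44.4]  shift-before [-53.1  -0.6 -44.2]
```

```bash
python3 -m inch '[{"ax":0,"ay":0,"az":0,"dx":0,"dy":0,"dz":0,"gripper":65},{"ax":0,"ay":0,"az":0,"dx":0,"dy":0,"dz":0,"gripper":65},{"ax":0,"ay":0,"az":0,"dx":0,"dy":0,"dz":0,"gripper":65},{"ax":0,"ay":0,"az":0,"dx":0,"dy":0,"dz":0,"gripper":65},{"ax":0,"ay":0,"az":0,"dx":0,"dy":0,"dz":-10,"gripper":65},{"ax":0,"ay":0,"az":0,"dx":0,"dy":0,"dz":-30,"gripper":65},{"ax":0,"ay":0,"az":0,"dx":0,"dy":0,"dz":-40,"gripper":65},{"ax":0,"ay":0,"az":0,"dx":0,"dy":0,"dz":-40,"gripper":65}]'; python3 -m inch '[{"ax":0,"ay":0,"az":0,"dx":40,"dy":0,"dz":-20,"gripper":65},{"ax":0,"ay":0,"az":0,"dx":30,"dy":0,"dz":0,"gripper":65},{"ax":0,"ay":0,"az":0,"dx":0,"dy":0,"dz":0,"gripper":65}]'
python3 - <<'E'
from h import *
c=snap("side","15");crop("side","15",228,130,338,230,7,"s15a")
d=snap("top","15");crop("top","15",318,100,428,220,5,"t15a")
from ramp import V
import numpy as np
def w(x,y,z): return [V[0]+np.cos(V[2])*x-np.sin(V[2])*y,V[1]+np.sin(V[2])*x+np.cos(V[2])*y,z]
for th in (1.45,1.40,1.35):
    a=.44-th; P=w(.0142+.105*np.sin(a),-.156,.0474+.105*np.cos(a)); print(th,P,(proj(c,P)-[228,130]+.5)*7-.5,(proj(d,P)-[318,100]+.5)*5-.5)
E
```

```text
time: 21.55
position: [0.4912, -0.1869, 0.1994]
tool_rot: [0.054, 0.999, 0.0, -0.001]
ft_force: [1.5, -0.4, -0.3]
grip_width: 0.0568
time: 21.85
position: [0.4183, -0.1777, 0.219]
tool_rot: [0.055, 0.999, 0.001, -0.001]
ft_force: [-0.1, -0.1, -0.2]
grip_width: 0.0562
1.45 [np.float64(0.49502921063549515), np.float64(-0.18939172974687823), np.float64(0.10324537574430731)] [[514.70267758 181.32153295]] [[468.9440805  439.64794479]]
1.4 [np.float64(0.4979143735181201), np.float64(-0.1897060041274548), np.float64(0.10761959853760794)] [[509.17149129 173.98511687]] [[470.81577489 433.81179415]]
1.35 [np.float64(0.5010132651569709), np.float64(-0.1900435595064383), np.float64(0.1118433036963252)] [[503.20964015 166.86586003]] [[472.68184041 427.66004075]]
```

View pics/s15a.png

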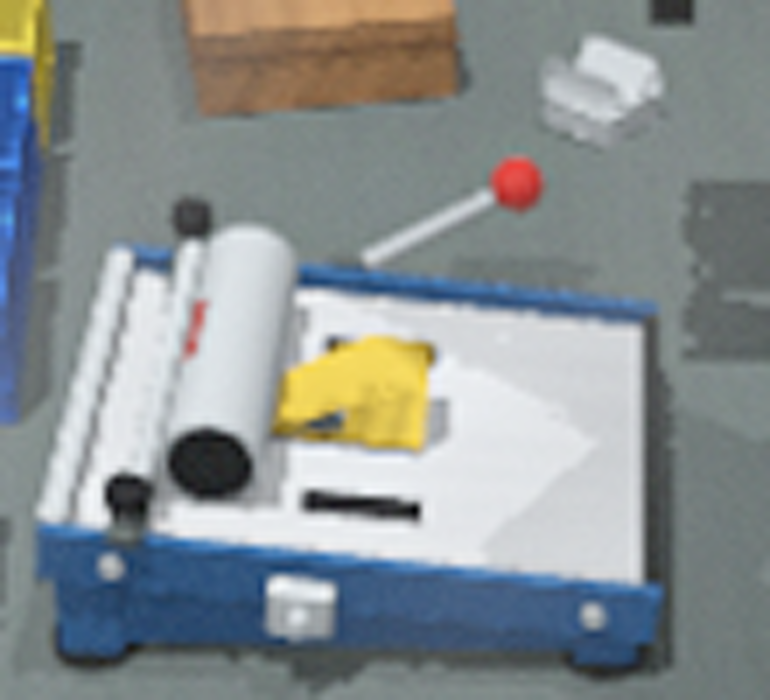

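View pics/t15a.png

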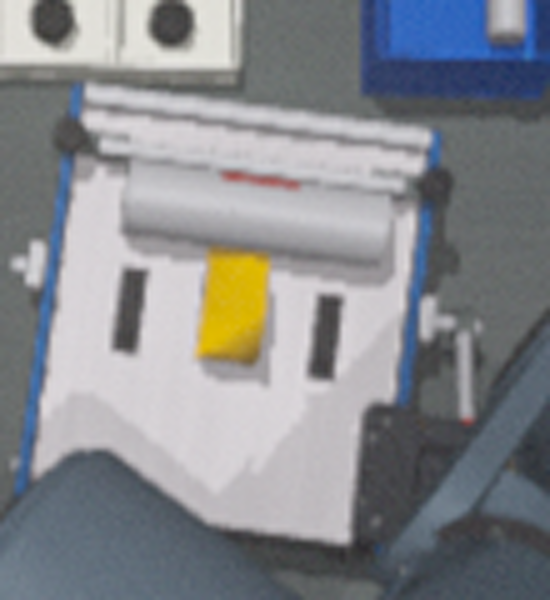

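Side view: the ball at (517,184) matches the predicted full-down position (515,181). The fingers are folded and the tube has not moved. Top view: the chock at (235,305) is central between the slots, with its nose under the tube. Handing in.

Run:
```python
from h import *
a=load("side9");b=snap("side","16")
x=cv2.cvtColor(a["img"][150:230,228:330],6).astype(int)-cv2.cvtColor(b["img"][150:230,228:330],6)
t=np.s_[15:55,20:62]; print("tube/chock diff mean",np.abs(x[t]).mean())
from rig import robot; o=robot.get_obs(); print(o["time"],o["ft_force"]); robot.hand_in()
```

```text
tube/chock diff mean 15.369642857142857
22.0 [-0.64631451 -0.5424082   0.09215266]
the job is handed in; nothing more can be done
```

The tube is now held by the chock alone, nipped against the rest bar, and the stop lever is all the way down. I handed the job in at 22 s, with the robot touching nothing.

**Chock:**
- I set it on the deck about midway between the stop fingers, within roughly 3 mm in the top picture. Then I pushed it up until the tube met the rest. There the tool stopped moving while the push rose to about 10–11 N, and I let go.
- The first 9 mm of the slide bore down on the deck, with about 9 N of drag and 6 N of downward force. I raised the chock clear and carried it about 0.5–1 mm above the deck to just short of the tube. From there it slid with little or no downward force.

**Stop lever:**
- I swung it down by its ball. The ball ended within about 3 enlarged pixels (half an image pixel) of where it should be fully down, and the fingers are folded below the deck.
- At the end of the swing I felt up to about 6 N sideways and 8 N vertically on the ball.

**Final checks:**
- In the pictures the tube and chock look the same before and after the lever move.
- A last image comparison of that area gave a mean difference of 15 grey levels. I put this down to the arm's moving shadow, but I did not separate that out, so it proves nothing either way.
- I did not re-measure the bystander objects. No move went near them, and the vee block, the only one in the close-up pictures, looks unmoved.

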